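Tip a moulded tile out of its nest and lay it on the drying rack

ROBOT

A 7-joint arm with a two-finger parallel gripper is mounted at the origin on a cart in front of the work surface, level with it; the furniture and walls round the work are solid. World frame = base frame: x ahead of the robot, y to its left, z up, the work surface at z = 0. Lengths are in m, angles in rad, forces in N, time in s.
With the tool pointing down it reaches from about 0.4 to 0.85 m from the base axis. Payload 10.4 kg.
Tool frame: the origin (TCP) lies between the finger pads; the fingertips stand 19 mm ahead of it and the grasp point (between the pads) is the TCP (manip.tip_reach is the z of the fingertips in the tool frame, in m); z points along the fingers, y is the direction in which the jaws open and shut (so a half turn about z gives the same grasp; the last joint's range is limited). The gripper opens to 85 mm and grips with 20 to 120 N. Pads are 22 mm wide; open, the fingers measure 114 mm over their backs; the gripper's body (76 mm by 85 mm) begins 54 mm behind the grasp point. The pads swing forward as they close: fully open they stand 13 mm farther back than shut.
Start: joints at [-1.224, 0.332, -0.065, 1.46, 0.022, 1.35, -0.088], TCP at [0.226, 0.583, 0.212] pointing down, gripper open.
Joint ranges: [-2.6, 2.6], [-0.5, 2.12], [-1.47, 1.34], [0.16, 2.42], [-1.27, 4.41], [0.06, 2.06], [-2.6, 2.6]. Speed limits (rad/s): [2.22, 2.22, 2.79, 2.79, 3.14, 3.14, 3.14].

INTERFACE

Orientations are given as a unit quaternion [x, y, z, w].
In Python, from workcell import sensors, cams, manip gives the robot as it stands.
- The arm moves only by the shell command python3 -m jog 'ROWS' [FORCE]. ROWS is JSON, a list of rows, each a list of 3 entries, a list of its own where there are three numbers: the shift along the world's x, y, z in m, then the turn, a rotation vector about the world's x, y, z in rad, then the opening in per cent of the stroke, from 0 (shut) to 100 (fully open). In form: [[[dx, dy, dz], [wx, wy, wz], grip], ...]. A call has 1 to 5 rows; each row shifts and turns the pose as measured when the row begins; what a row does not reach is not made up. A row lasts 1/8 s, in which the tool goes at most 62.5 mm and 10.7 degrees, less where a joint would pass 70% of its speed; a pose out of reach is approached as far as the arm can. A call with a gripper value outside its range is refused whole. The fingers move at their own pace and stop on an object; FORCE is the grip in N (left out, the last holds). Time passes only in rows, so rows that do not move let the fingers close. It gives the time, the measured TCP pose, the force and the opening at its end, in the units of the state.
- sensors.get_obs(): the state, without advancing time (a new reading comes with each control period).
- cams.camera(name): name is "side" or "top"; returns (picture, depth): 384x512x3 uint8, red, green, blue; 384x512 float32, m along the optical axis (not along the pixel's ray), 0 where there is no reading.
- cams.camera_model(name): a dict with "intrinsics" (3x3 intrinsics, pixels), "view" (4x4, takes a point from world to camera coordinates). Camera axes: x right, y down, z forward; pixel columns grow to the right and rows downward; lengths in m; the calibration is good to about 2 mm. A picture is of the moment at which its call begins. camera_model takes no time and is no camera call.
- manip.hand_in(): hands the job in, once; it reports no verdict.
The state is a dict: "clock": time; "joint_pos": joint angles; "joint_velocities": joint speeds; "tau": joint torques, N m; "position": TCP position; "ee_rot": TCP orientation; "ft_force": force on the tool from outside, world axes, zero at the start; "torque": the same for the moment, N m; "grip_width": opening from 0.0 (shut) to 1.0 (fully open).
Only numpy, scipy, OpenCV 4.12 (cv2) and the standard library are available. Lean on these libraries where they do the work, as an engineer would, in place of code of your own. Each camera call takes 0.05 s, during which the arm holds its last target.

TASK

The stepped clay tile in the plaster nest is ready to dry: take off the glaze jar that weighs it down and stand the jar upright on the bare bench top, then tip the tile up by pressing down its end beside the low end wall, so that you can get hold of the raised end. Lay the tile gently, step side up, squarely across both rails of the wooden drying rack, in the gap between the two tiles already drying there and touching neither. Do not shift those two tiles or the other things on the bench.

Things in the scene. Friction and masses are not known exactly. Their poses are not given: they have to be found in the camera images.
- nest: White plaster block fixed to the bench, 191 x 97 x 71 mm, long in its x (6 mm wooden battens add to the long sides). Origin: centre of its underside. Pocket 153 x 59 mm in its top, centred, rim at z = 71 mm; the tile fills it with 1.5 mm to spare all round. Its x axis points from the end wall that is 12 mm lower than the rest to the end where the tile can rise. Yaw within +-0.6 rad.
- nest_edge (a point): Middle of the edge, in the pocket, of the seat that carries the tile: at x = -2.5, z = 42 mm in the nest. The seat reaches from here to the pocket's +x end; towards -x the floor is 34 mm deeper, so the tile tips over this edge, up to about 28 degrees, when its -x end is pressed. Past about 15 degrees it stays tipped by its own weight. Axes as the nest's.
- nest_press (a point): Place to press: on top of the tile near its -x end, x = -56, z = 70 mm in the nest. Pressing it down 20 to 25 mm with shut fingers tips the tile for good; this takes under 2 N until it touches the floor. Axes as the nest's.
- tile: Terracotta-coloured tile to be moved, 150 x 56 x 28 mm, about 0.4 kg, long in its x. Origin: centre of its underside, z up through its thickness. The lower 12 mm are 150 mm long, the upper 16 mm only 134 mm long (an 8 mm step at each end); its long sides are plain and 56 mm apart over the full thickness. In the nest its x axis lies along nest x and its top is 1 mm below the rim.
- weight_jar: Round white glaze jar with a black lid, 58 mm diameter, 74 mm tall, about 0.3 kg, standing on the tile's +x half. Origin: centre of its underside, z up.
- rack: Low wooden drying rack fixed to the bench, 130 x 310 x 40 mm. Two rails along its y, 14 mm wide, centred at x = +-45 mm, tops at z = 40 mm, on two sleepers at y = +-142 mm. Origin: centre of its underside. Tiles lie across the rails, length along rack x. Nest and rack change sides of the bench; rack yaw within +-0.3 rad.
- dry_tile_a: Flat terracotta tile drying on the rack near its +y end, 150 x 56 x 16 mm, long in its x. Origin: centre of its underside. Leave it alone.
- dry_tile_b: The same kind of flat tile near the rack's -y end. The gap between the two is 140 to 165 mm wide. Leave it alone.
- cup_glazed: Pale green cup, 65 mm diameter, 71 mm tall, beside the nest. Origin: centre of its underside. Leave it alone.
- masking_tape: Roll of tape lying flat, 103 mm diameter, 25 mm tall, beside the nest. Origin: centre of its underside. Leave it alone.
- clay_block: Grey-brown block of clay, 73 x 104 x 64 mm, beyond the rack. Origin: centre of its underside. Leave it alone.
- sprig_mould: White plaster mould block, 52 x 70 x 31 mm, in front of the rack. Origin: centre of its underside. Leave it alone.
- cup_bisque: Beige cup, 65 mm diameter, 67 mm tall, in front near the middle of the bench. Origin: centre of its underside. Leave it alone.
Things that resemble listed ones, but are neither listed nor needed, are in the scene too. What is shaped like the tile but yellow is not meant.

How it is judged:
On the way, in this order (a step that is already met when the one before it is completed fails the run):
1. the jar stands upright on the bench top, released (height (world z) of weight_jar between -0.008 and 0.008 m and angle between weight_jar's own z axis and vertical below 0.1 rad and contact force between the fingers and weight_jar below 0.1 N), for 0.2 s.
2. the tile is tipped up in the nest, its raised end clear of the rim (angle between tile's own z axis and vertical above 0.3 rad and z of tile in the frame of nest below 0.06 m and horizontal distance between tile and nest below 0.03 m), for 0.2 s.
At the end, for the whole second after the job is handed in: Tile step side up, level (0.05 rad) on both rails, along rack x within 0.17 rad, centred over the rails within 25 mm and within 60 mm of mid-rack along them, touching neither neighbour, at rest, released; jar upright on the bench top, released (all of step 1 and x of tile in the frame of rack between -0.025 and 0.025 m and y of tile in the frame of rack between -0.06 and 0.06 m and z of tile in the frame of rack between 0.036 and 0.044 m and angle between tile's own z axis and vertical below 0.05 rad and angle between the x axis of tile and the x axis of rack, either way round below 0.17 rad and contact force between tile and dry_tile_a below 0.05 N and contact force between tile and dry_tile_b below 0.05 N and linear speed of tile below 0.01 m/s and contact force between each of the arm, the fingers and tile below 0.1 N).
It fails at once if a drying tile is shifted by more than 10 mm (distance of any of dry_tile_a, dry_tile_b from where it was at the start of the episode above 0.01 m).
It fails at once if another thing on the bench is shifted by more than 15 mm (distance of any of cup_glazed, masking_tape, clay_block, sprig_mould, cup_bisque from where it was at the start of the episode above 0.015 m).
It fails at once if the jar is tipped over (angle between weight_jar's own z axis and vertical above 0.7 rad).
It fails at once if the tile comes down onto the rack (its last 25 mm) at over 0.35 m/s, dropped or banged (z of tile in the frame of rack below 0.065 m and horizontal distance between tile and rack below 0.08 m and linear speed of tile above 0.35 m/s).
It also fails if it takes over 61 s, if anything falls off the work surface, if the arm or the gripper's body presses on something with over 40 N, if the wrist force passes 120 N, or if a joint passes its speed limit or range.

## Working session

There is one attempt and no reset: what is moved stays moved. The work goes in short steps, Python scripts to look and compute and a shell command to move; the robot and the scene stay as the last step left them, time stands still between calls to the robot, and variables do not carry over. Pictures are saved under pics/ and viewed, and the job is handed in when it is done.

```bash
mkdir -p pics; ls; python3 - <<'E'
from workcell import sensors,cams,manip
import cv2,numpy as np
o=sensors.get_obs();print(o['clock'],o['position'],o['ee_rot'],o['grip_width'],manip.tip_reach)
for n in('top','side'):
    p,d=cams.camera(n);cv2.imwrite(f'pics/{n}0.png',p[:,:,::-1]);np.save(f'{n}0.npy',d)
    m=cams.camera_model(n);print(n,np.round(m['intrinsics'],1).tolist(),np.round(m['view'],3).tolist())
E
```

```text
pics
0.0 [0.22575905 0.58238491 0.2111174 ] [ 1.83820452e-01  9.82959597e-01 -6.82691772e-04 -7.80095862e-05] 0.9985241638313396 0.019
top [[386.2, 0.0, 252.2], [0.0, 386.2, 196.6], [0.0, 0.0, 1.0]] [[0.014, -1.0, -0.003, -0.011], [-0.986, -0.014, -0.164, 0.523], [0.164, 0.006, -0.986, 1.441], [0.0, 0.0, 0.0, 1.0]]
side [[472.1, 0.0, 258.6], [0.0, 472.1, 190.2], [0.0, 0.0, 1.0]] [[1.0, -0.014, -0.022, -0.525], [-0.026, -0.567, -0.823, 0.055], [-0.001, 0.823, -0.567, 1.464], [0.0, 0.0, 0.0, 1.0]]
```

View pics/top0.png

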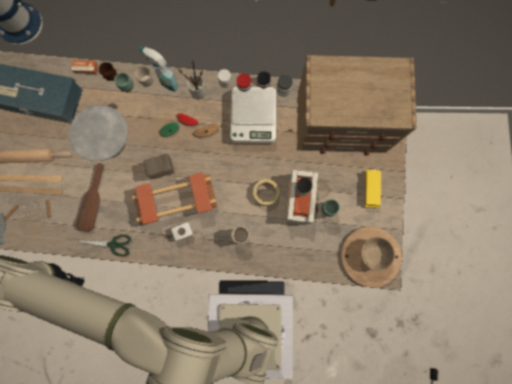

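View pics/side0.png

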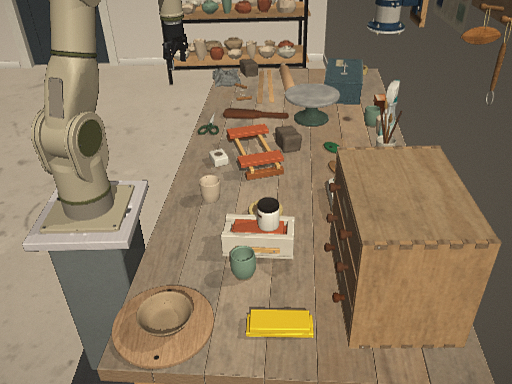

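```bash
python3 - <<'E'
import cv2
a=cv2.imread('pics/top0.png');b=cv2.imread('pics/side0.png')
cv2.imwrite('pics/c1.png',cv2.resize(a[155:240,245:345],None,fx=8,fy=7.0588235*8/7.0588235/1.142857,interpolation=cv2.INTER_CUBIC)[:600])
cv2.imwrite('pics/c2.png',cv2.resize(a[150:250,115:255],None,fx=5.7,fy=5.7,interpolation=cv2.INTER_CUBIC))
cv2.imwrite('pics/c3.png',cv2.resize(b[190:290,190:310],None,fx=6,fy=6,interpolation=cv2.INTER_CUBIC))
cv2.imwrite('pics/c4.png',cv2.resize(b[110:210,190:310],None,fx=6,fy=6,interpolation=cv2.INTER_CUBIC))
E
```

```text
(no output)
```

View pics/c1.png

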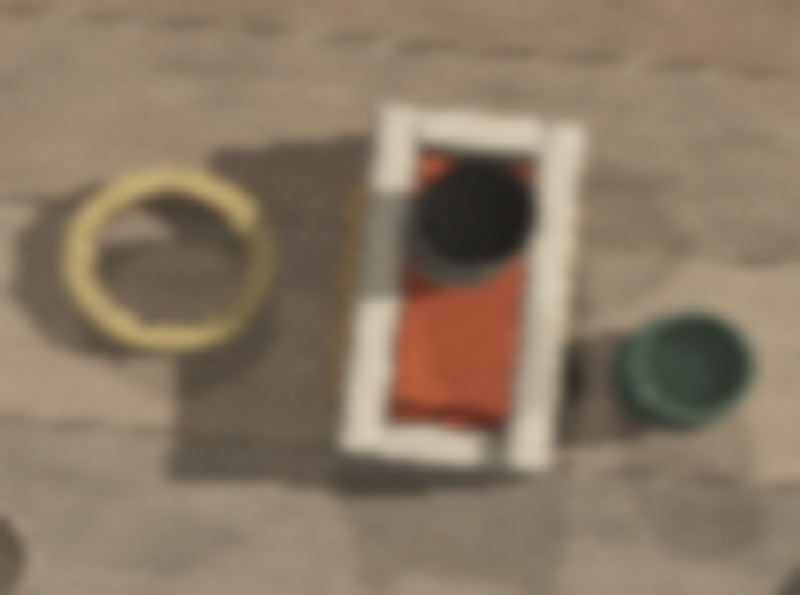

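View pics/c2.png

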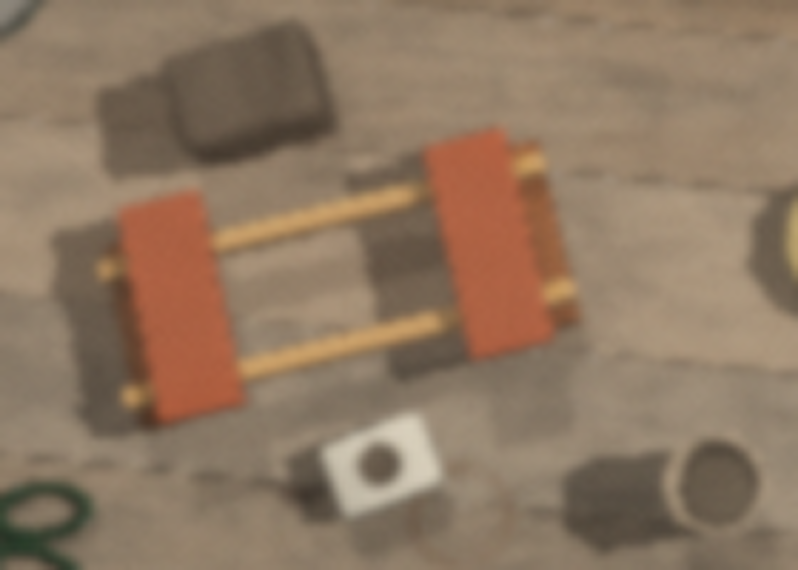

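View pics/c3.png

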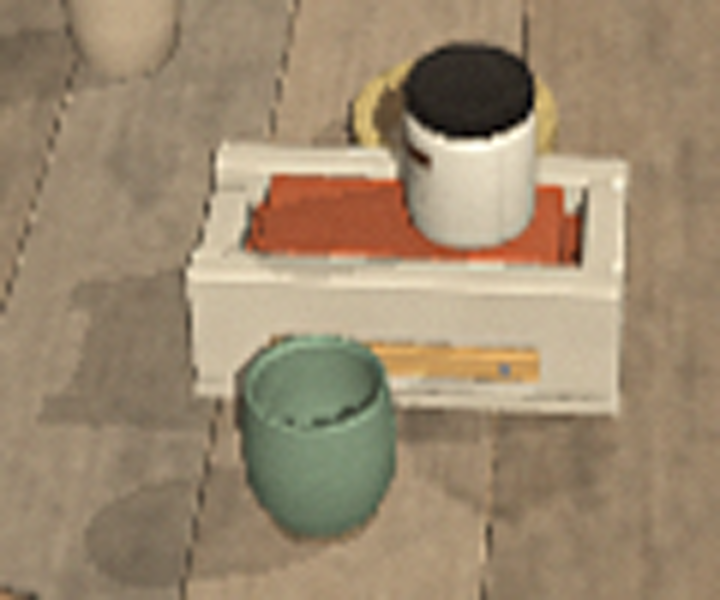

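View pics/c4.png

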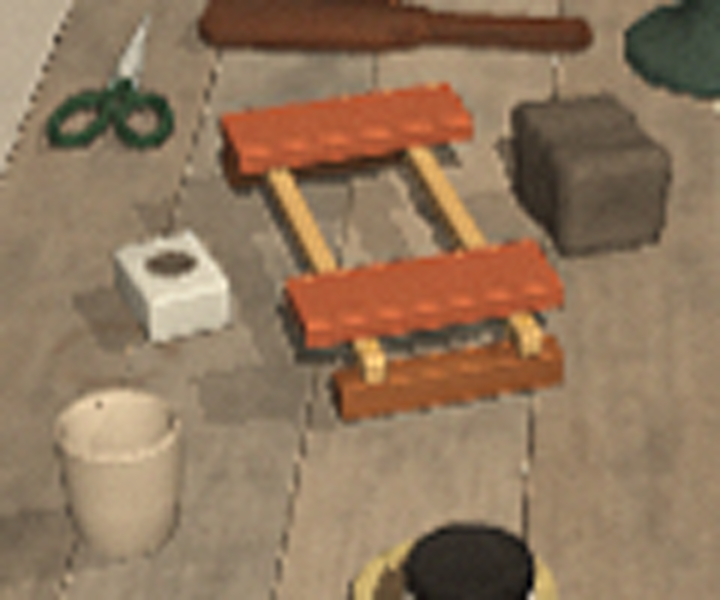

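```bash
cat > h.py <<'E'
import numpy as np,cv2
from workcell import cams
def ray(n,u,v,z):
    m=cams.camera_model(n);K=np.array(m['intrinsics']);T=np.array(m['view']);R=T[:3,:3];c=-R.T@T[:3,3]
    d=R.T@np.linalg.inv(K)@np.array([u,v,1.]);return (c+d*(z-c[2])/d[2])[:2]
def cloud(n,d):
    m=cams.camera_model(n);K=np.array(m['intrinsics']);T=np.array(m['view'])
    v,u=np.mgrid[:384,:512];p=np.stack([(u-K[0,2])/K[0,0]*d,(v-K[1,2])/K[1,1]*d,d],-1)
    return (p-T[:3,3])@T[:3,:3]
def proj(n,P):
    m=cams.camera_model(n);K=np.array(m['intrinsics']);T=np.array(m['view'])
    q=K@(T[:3,:3]@np.asarray(P,float)+T[:3,3]);return q[:2]/q[2]
def box(P,zlo,zhi,c,r,mask=None):
    k=(P[...,2]>zlo)&(P[...,2]<zhi)&(np.hypot(P[...,0]-c[0],P[...,1]-c[1])<r)
    if mask is not None:k&=mask
    q=P[k][:,:2].astype(np.float32);R=cv2.minAreaRect(q*1000)
    return len(q),np.median(P[k][:,2]),R
E
python3 - <<'E'
from h import *
f1=lambda x,y:(245+(x+.5)/8-.5,155+(y+.5)/7-.5); f2=lambda x,y:(115+(x+.5)/5.7-.5,150+(y+.5)/5.7-.5)
g=lambda x,y:(190+(x+.5)/6-.5,190+(y+.5)/6-.5); g4=lambda x,y:(190+(x+.5)/6-.5,110+(y+.5)/6-.5)
def show(t,n,f,pts,z):
    P=[ray(n,*f(*p),z) for p in pts];print(t,n,np.round(P,3).tolist(),'mean',np.round(np.mean(P,0),3), 'ang',[round(float(np.arctan2(*(P[i]-P[j])[::-1])),3) for i,j in ((0,3),(1,2))] if len(P)==4 else '')
show('nest','top',f1,[(380,100),(587,122),(548,470),(340,458)],.071)
show('nest','side',g,[(220,145),(627,165),(622,290),(190,270)],.071)
show('jar','top',f1,[(478,213)],.144)
show('jar','side',g,[(469,90)],.144)
show('A','top',f2,[(200,188),(118,208),(160,425),(245,403)],.056)
show('B','top',f2,[(500,126),(426,148),(473,360),(552,338)],.056)
show('A','side',g4,[(222,116),(460,85),(472,130),(235,172)],.056)
show('B','side',g4,[(287,285),(535,242),(563,290),(308,338)],.056)
show('rail+ ends','top',f2,[(545,160),(107,270)],.04)
show('rail- ends','top',f2,[(560,288),(133,398)],.04)
show('cupg','top',f1,[(690,360)],.071)
show('tape','top',f1,[(170,258)],.025)
show('cupb','top',f2,[(715,482)],.067)
show('mould','top',f2,[(322,458),(415,414),(442,466),(350,518)],.031)
show('clay','top',f2,[(245,90)],.064)
for n in('top','side'):
    d=np.load(n+'0.npy');P=cloud(n,d);im=cv2.imread(f'pics/{n}0.png').astype(int)
    red=(im[...,2]-im[...,1]>50)
    nest=np.array([.51,-.13])
    for nm,a in dict(nest=(.066,.076,ray('top',303,196,.07),.12),).items(): print(n,nm,box(P,*a))
    for nm,c,zl,zh in (('A',(160,204),.05,.062),('B',(203,193),.05,.062),):
        print(n,nm,box(P,zl,zh,ray('top',c[0]-10 if nm=='A' else c[0],c[1],.05),.1,red))
    print(n,'jar',box(P,.135,.15,ray('top',303,185,.14),.06))
    print(n,'tile',box(P,.064,.076,ray('top',303,196,.07),.12,red))
E
```

```text
nest top [[0.628, -0.154], [0.617, -0.252], [0.427, -0.232], [0.432, -0.135]] mean [ 0.526 -0.193] ang [-0.097, -0.109]
nest side [[0.435, -0.141], [0.621, -0.164], [0.612, -0.251], [0.426, -0.23]] mean [ 0.523 -0.196] ang [1.467, 1.471]
jar top [[0.551, -0.19]] mean [ 0.551 -0.19 ] ang 
jar side [[0.549, -0.202]] mean [ 0.549 -0.202] ang 
A top [[0.57, 0.39], [0.555, 0.445], [0.41, 0.408], [0.425, 0.352]] mean [0.49  0.399] ang [0.258, 0.25]
B top [[0.615, 0.19], [0.599, 0.24], [0.456, 0.202], [0.472, 0.15]] mean [0.536 0.196] ang [0.269, 0.253]
A side [[0.412, 0.4], [0.561, 0.434], [0.567, 0.373], [0.423, 0.326]] mean [0.491 0.383] ang [1.718, 1.663]
B side [[0.457, 0.191], [0.598, 0.233], [0.611, 0.178], [0.47, 0.134]] mean [0.534 0.184] ang [1.79, 1.804]
rail+ ends top [[0.596, 0.161], [0.516, 0.455]] mean [0.556 0.308] ang 
rail- ends top [[0.508, 0.148], [0.429, 0.432]] mean [0.468 0.29 ] ang 
cupg top [[0.487, -0.299]] mean [ 0.487 -0.299] ang 
tape top [[0.547, -0.056]] mean [ 0.547 -0.056] ang 
cupb top [[0.377, 0.04]] mean [0.377 0.04 ] ang 
mould top [[0.392, 0.305], [0.42
[... 928 characters left out ...]
(518.5094604492188, -229.66241455078125), (169.17686462402344, 190.1635284423828), 83.65225982666016))
side A (273, np.float64(0.05272704926491088), ((488.5755920410156, 397.27972412109375), (149.53759765625, 62.65150833129883), 15.106351852416992))
side B (369, np.float64(0.05307215471961754), ((533.1741333007812, 192.4392852783203), (148.69296264648438, 62.20905303955078), 16.064783096313477))
side jar (255, np.float64(0.14069411259550277), ((548.2944946289062, -192.99392700195312), (57.56838607788086, 54.586368560791016), 87.29814147949219))
side tile (432, np.float64(0.06767268920086), ((522.5770263671875, -194.35122680664062), (59.91854476928711, 132.60238647460938), 81.81637573242188))
```

```bash
python3 - <<'E'
from h import *
P=cloud('top',np.load('top0.npy'))
k=(P[...,0]>.5)&(P[...,0]<.76)&(P[...,1]>-.1)&(P[...,1]<.15)
q=P[k]
for x in np.arange(.5,.76,.03): print(round(x,2),[round(float(q[(abs(q[:,0]-x)<.015)&(abs(q[:,1]-y)<.015)][:,2].max()),3) for y in np.arange(-.08,.15,.03)])
E
python3 -m jog '[[[0.04,-0.045,0.015],[0,0,0.05],100],[[0.04,-0.045,0.015],[0,0,0.05],100],[[0.04,-0.045,0.015],[0,0,0.05],100],[[0.04,-0.045,0.015],[0,0,0.05],100],[[0.03,-0.05,0],[0,0,0.05],100]]'
```

```text
0.5 [0.028, 0.03, 0.024, 0.004, 0.006, 0.009, 0.005, 0.042]
0.53 [0.032, 0.009, 0.029, 0.004, 0.007, 0.009, 0.005, 0.007]
0.56 [0.03, 0.006, 0.029, 0.008, 0.007, 0.006, 0.006, 0.007]
0.59 [0.03, 0.03, 0.03, 0.007, 0.006, 0.007, 0.006, 0.008]
0.62 [0.005, 0.007, 0.007, 0.006, 0.01, 0.006, 0.007, 0.006]
0.65 [0.005, 0.011, 0.008, 0.007, 0.006, 0.006, 0.008, 0.01]
0.68 [0.007, 0.01, 0.008, 0.007, 0.008, 0.006, 0.009, 0.006]
0.71 [0.006, 0.009, 0.009, 0.007, 0.006, 0.009, 0.006, 0.007]
0.74 [0.039, 0.042, 0.04, 0.043, 0.039, 0.038, 0.012, 0.007]
clock: 0.72
position: [0.4143, 0.3491, 0.2693]
ee_rot: [0.051, 0.999, -0.003, -0.001]
ft_force: [0.8, 0.6, -0.0]
grip_width: 1.003
```

```bash
python3 -m jog '[[[0.02,-0.059,0],[0,0,0],100],[[0.02,-0.059,0],[0,0,0],100],[[0.02,-0.059,0],[0,0,0],100],[[0.02,-0.059,0],[0,0,0],100],[[0.02,-0.059,0],[0,0,0],100]]'; python3 -m jog '[[[0.015,-0.06,0],[0,0,0],100],[[0.015,-0.06,0],[0,0,0],100],[[0.01,-0.06,0],[0,0,0],100],[[0,-0.04,0],[0,0,0],100],[[0,0,0],[0,0,0],100]]'
```

```text
clock: 1.35
position: [0.5131, 0.0527, 0.2683]
ee_rot: [0.051, 0.999, -0.003, -0.002]
ft_force: [1.0, 1.1, -0.2]
grip_width: 1.001
clock: 1.98
position: [0.5514, -0.1774, 0.267]
ee_rot: [0.055, 0.998, -0.004, -0.003]
ft_force: [0.7, 0.7, 0.4]
grip_width: 1.0
```

```bash
python3 -m jog '[[[-0.001,-0.015,-0.03],[0,0,0],100],[[0,0,-0.03],[0,0,0],100],[[0,0,0],[0,0,0],100]]'; python3 - <<'E'
from h import *
for n in('top','side'):
    p,d=cams.camera(n);cv2.imwrite(f'pics/{n}1.png',cv2.resize(p[150:250,210:350] if n=='top' else p[170:290,180:320],None,fx=5,fy=5,interpolation=cv2.INTER_CUBIC)[:,:,::-1])
from workcell import sensors;o=sensors.get_obs();print(np.round(o['position'],4),np.round(o['joint_pos'],2))
E
```

```text
clock: 2.35
position: [0.5506, -0.1898, 0.2051]
ee_rot: [0.053, 0.999, -0.003, -0.003]
ft_force: [-0.1, 0.9, 0.2]
grip_width: 1.001
[ 0.5519 -0.1907  0.2078] [-0.21  0.26  0.56  1.61 -0.13  1.31  1.83]
```

View pics/side1.png

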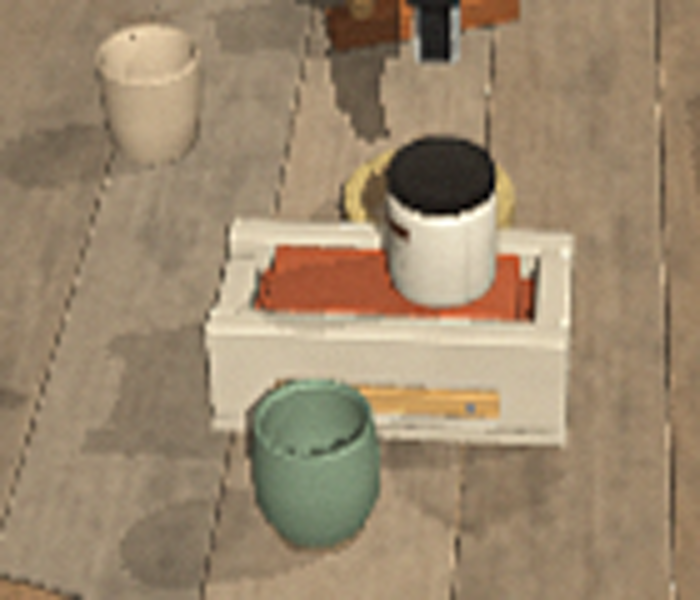

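```bash
python3 -m jog '[[[0,0,-0.03],[0,0,0],100],[[0,-0.001,-0.03],[0,0,0],100],[[0,0,-0.025],[0,0,0],100],[[0,0,0],[0,0,0],100]]'; python3 -m jog '[[[0,0,0],[0,0,0],0],[[0,0,0],[0,0,0],0],[[0,0,0],[0,0,0],0],[[0,0,0],[0,0,0],0]]' 40
```

```text
clock: 2.95
position: [0.5562, -0.1901, 0.1276]
ee_rot: [0.052, 0.999, -0.004, 0.004]
ft_force: [0.3, 0.7, 1.2]
grip_width: 1.002
clock: 3.45
position: [0.5589, -0.1903, 0.1326]
ee_rot: [0.051, 0.999, -0.004, 0.007]
ft_force: [-1.0, -0.2, -0.3]
grip_width: 0.145
```

```bash
python3 - <<'E'
from h import *
for n in('top','side'):
    p,d=cams.camera(n);cv2.imwrite(f'pics/{n}2.png',cv2.resize(p[150:250,210:350] if n=='top' else p[120:290,180:320],None,fx=3.5,fy=3.5,interpolation=cv2.INTER_CUBIC)[:,:,::-1])
from workcell import sensors;o=sensors.get_obs();print(np.round(o['position'],4),np.round(o['joint_pos'],2),o['grip_width'])
E
```

```text
[ 0.5588 -0.1903  0.1324] [-0.2   0.32  0.54  1.7  -0.18  1.15  1.86] 0.0009357238903311729
```

View pics/side2.png

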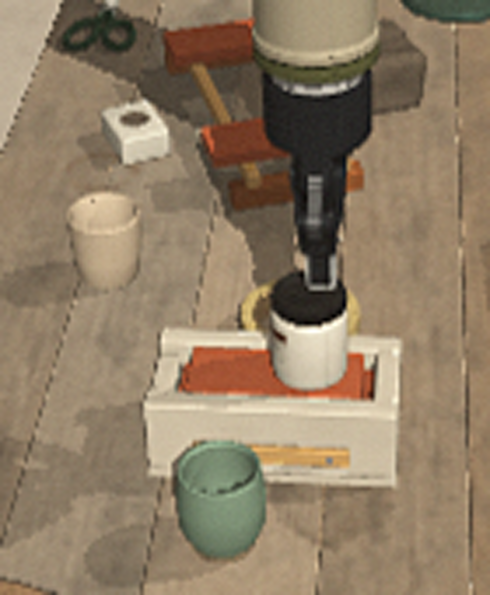

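View pics/top2.png

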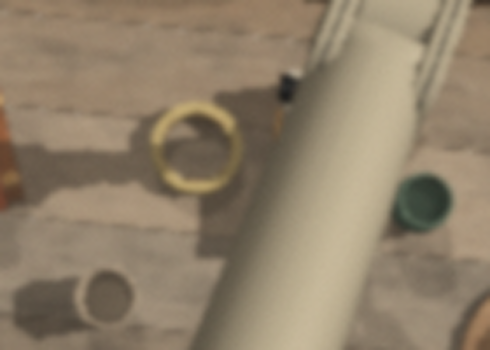

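```bash
python3 - <<'E'
from h import *
print(proj('side',[.559,-.19,.113]),proj('top',[.559,-.19,.113]),proj('side',[.551,-.192,.144]))
p,d=cams.camera('side')
print(d[200:206,268:276].round(3)); print(cloud('side',d)[200,271],cloud('side',d)[196,271],cloud('side',d)[190,271])
p,d=cams.camera('top')
v,u=[int(x) for x in (150+85/3.5,210+290/3.5)];print(u,v,cloud('top',d)[v,u])
E
```

```text
[271.62160003 211.21077507] [303.08878287 184.5123371 ] [268.49074101 202.21465527]
[[1.216 1.208 1.209 1.206 1.208 1.204 1.215 1.213]
 [1.212 1.214 1.215 1.212 1.212 1.215 1.209 1.212]
 [1.232 1.228 1.231 1.232 1.233 1.229 1.233 1.228]
 [1.227 1.228 1.224 1.226 1.222 1.227 1.223 1.224]
 [1.222 1.221 1.226 1.228 1.224 1.223 1.222 1.223]
 [1.219 1.216 1.219 1.218 1.22  1.218 1.219 1.213]]
[ 0.5572037 -0.2036238  0.1592518] [ 0.55736553 -0.20114119  0.17000657] [ 0.55690006 -0.22067082  0.20201459]
292 174 [ 0.56784544 -0.13628624  0.24520621]
```

```bash
python3 - <<'E'
from h import *
print(proj('side',[.552,-.24,.202]),proj('side',[.552,-.24,.19]))
p,d=cams.camera('side')
cv2.imwrite('pics/s3.png',cv2.resize(p[130:250,210:330],None,fx=5,fy=5,interpolation=cv2.INTER_CUBIC)[:,:,::-1])
C=cloud('side',d)
for v in range(150,215,4): print(v,C[v,271].round(3),p[v,271])
from workcell import sensors
o=sensors.get_obs();print({k:np.round(v,4).tolist() for k,v in o.items()})
E
```

```text
[269.27035643 194.54925276] [269.31438722 198.54977614]
150 [ 0.558 -0.226  0.319] [41 39 36]
154 [ 0.557 -0.226  0.308] [45 40 39]
158 [ 0.557 -0.229  0.299] [38 36 33]
162 [ 0.557 -0.229  0.288] [41 41 39]
166 [ 0.557 -0.227  0.275] [39 37 35]
170 [ 0.557 -0.226  0.263] [54 51 47]
174 [ 0.557 -0.228  0.254] [88 87 82]
178 [ 0.557 -0.237  0.248] [80 78 71]
182 [ 0.556 -0.246  0.243] [62 60 56]
186 [ 0.556 -0.249  0.233] [41 38 36]
190 [ 0.557 -0.221  0.202] [37 35 33]
194 [ 0.557 -0.203  0.177] [42 40 36]
198 [ 0.557 -0.197  0.161] [37 34 33]
202 [ 0.558 -0.188  0.142] [81 77 70]
206 [ 0.557 -0.204  0.141] [43 36 32]
210 [ 0.557 -0.218  0.138] [35 32 26]
214 [ 0.557 -0.216  0.123] [255 250 233]
{'clock': 3.7, 'joint_pos': [-0.1979, 0.3249, 0.5409, 1.6998, -0.1769, 1.1514, 1.8579], 'joint_velocities': [-0.0013, 0.0029, -0.0007, -0.002, 0.0004, -0.0003, -0.0004], 'tau': [0.0047, -52.2993, 7.3348, -36.4854, 0.0298, -0.08, -0.0006], 'position': [0.5585, -0.1902, 0.132], 'ee_rot': [0.0513, 0.9987, -0.0038, 0.0068], 'ft_force': [0.0082, -0.0226, 0.504], 'torque': [0.0485, 0.0432, 0.022], 'grip_width': 0.0017}
```

View pics/s3.png

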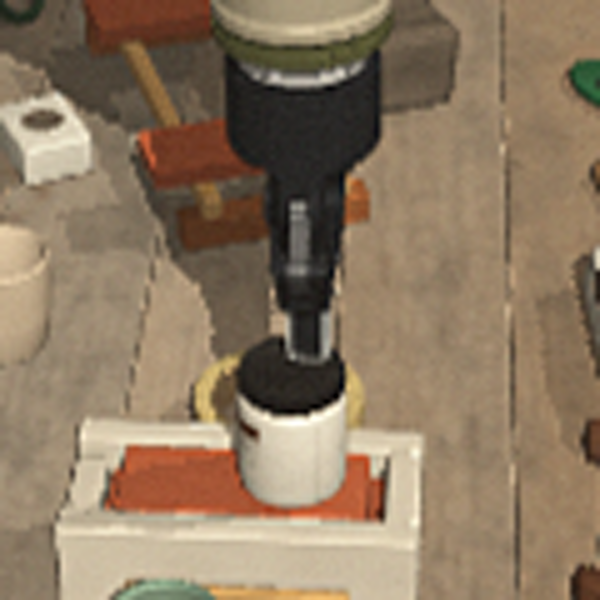

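```bash
python3 - <<'E'
from h import *
b=cv2.imread('pics/side0.png');cv2.imwrite('pics/s0c.png',cv2.resize(b[0:100,120:240],None,fx=6,fy=6,interpolation=cv2.INTER_CUBIC))
d=np.load('side0.npy');C=cloud('side',d)
for v in range(36,90,4):
  r=[(u,C[v,u].round(3).tolist()) for u in range(160,192,4) if b[v,u].max()<80]
  print(v,r)
print(proj('side',[.226,.582,.205]),proj('side',[.226,.582,.245]))
E
```

```text
36 [(164, [0.194, 0.566, 0.356]), (168, [0.213, 0.542, 0.363]), (172, [0.227, 0.543, 0.362]), (176, [0.241, 0.546, 0.361]), (180, [0.253, 0.561, 0.356]), (184, [0.257, 0.631, 0.335])]
40 [(164, [0.528, -1.182, 0.865]), (168, [0.21, 0.546, 0.347]), (172, [0.224, 0.55, 0.346]), (176, [0.234, 0.577, 0.337]), (180, [0.248, 0.582, 0.336]), (184, [0.256, 0.626, 0.322])]
44 [(164, [0.199, 0.521, 0.341]), (168, [0.214, 0.514, 0.343]), (172, [0.223, 0.545, 0.333]), (176, [0.236, 0.555, 0.329]), (180, [0.245, 0.588, 0.319])]
48 [(164, [0.197, 0.521, 0.327]), (168, [0.214, 0.507, 0.331]), (172, [0.219, 0.557, 0.315]), (176, [0.234, 0.553, 0.315]), (180, [0.241, 0.606, 0.298]), (184, [0.254, 0.617, 0.294])]
52 [(164, [0.195, 0.518, 0.313]), (168, [0.211, 0.509, 0.315]), (172, [0.221, 0.537, 0.306]), (180, [0.237, 0.619, 0.278]), (184, [0.253, 0.614, 0.28])]
56 [(164, [0.193, 0.517, 0.299]), (168, [0.21, 0.505, 0.302]), (172, [0.22, 0.529, 0.294]), (180, [0.235, 0.62, 0.263]), (184, [0.251, 0.615, 0.264])]
60 [(168, [0.204, 0.528, 0.28]), (184, [0.249, 0.619, 0.247])]
64 [(168, [0.201, 0.531, 0.264])]
68 [(168, [0.528, -1.182, 0.865]), (176, [0.528, -1.182, 0.865]), (180, [0.528, -1.182, 0.865]), (184, [0.528, -1.182, 0.865]), (188, [0.528, -1.182, 0.865])]
72 [(168, [0.528, -1.182, 0.865])]
76 []
80 [(172, [0.528, -1.182, 0.865])]
84 []
88 []
[178.22369544  73.98037436] [176.9843032   63.90389869]
```

View pics/s0c.png

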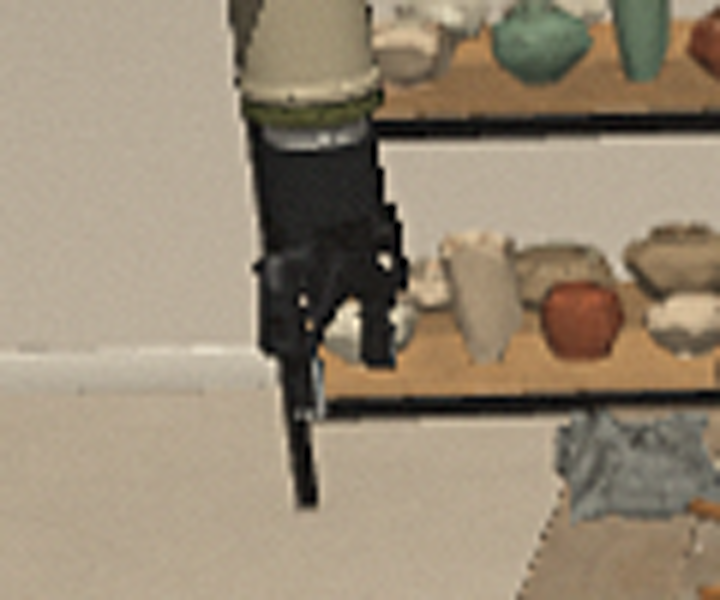

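```bash
python3 -m jog '[[[0,0,0.03],[0,0,0],0],[[0,0,0.03],[0,0,0],0],[[0,0,0],[0,0,0],0],[[0,0,0],[0,0,0],0]]'; python3 - <<'E'
from h import *
p,d=cams.camera('side')
cv2.imwrite('pics/s4.png',cv2.resize(p[130:250,210:330],None,fx=5,fy=5,interpolation=cv2.INTER_CUBIC)[:,:,::-1])
C=cloud('side',d)
for v in range(158,215,3): print(v,C[v,270].round(3),p[v,270])
E
```

```text
clock: 4.2
position: [0.5576, -0.19, 0.1922]
ee_rot: [0.051, 0.999, -0.004, 0.005]
ft_force: [-0.6, -0.2, -0.1]
grip_width: 0.003
158 [ 0.555 -0.241  0.306] [108 106 100]
161 [ 0.554 -0.246  0.301] [107 103  98]
164 [ 0.554 -0.254  0.298] [62 58 55]
167 [ 0.555 -0.236  0.279] [38 37 36]
170 [ 0.555 -0.223  0.262] [39 37 35]
173 [ 0.556 -0.195  0.235] [33 29 27]
176 [ 0.555 -0.202  0.231] [36 37 34]
179 [ 0.555 -0.203  0.223] [35 33 32]
182 [ 0.555 -0.197  0.21 ] [176 167 153]
185 [ 0.564  0.104 -0.002] [171 150 122]
188 [ 0.563  0.087 -0.002] [172 148 119]
191 [ 0.562  0.069 -0.002] [176 153 122]
194 [ 0.562  0.053 -0.002] [179 156 124]
197 [ 0.561  0.038 -0.003] [101  89  74]
200 [ 0.555 -0.175  0.139] [55 51 45]
203 [ 0.555 -0.194  0.143] [48 43 37]
206 [ 0.555 -0.203  0.14 ] [46 40 35]
209 [ 0.554 -0.216  0.14 ] [41 35 32]
212 [ 0.554 -0.219  0.133] [30 23 20]
```

View pics/s4.png

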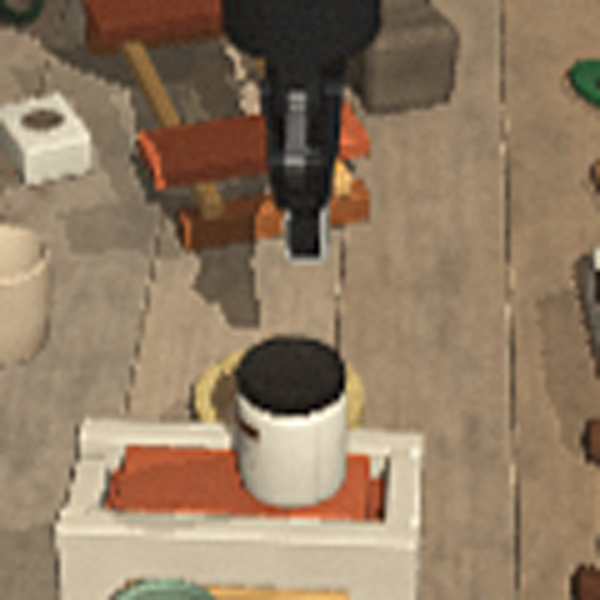

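```bash
python3 -m jog '[[[-0.005,0,0],[0,0,0],100],[[0,0,0],[0,0,0],100],[[0,0,0],[0,0,0],100],[[0,0,0],[0,0,0],100],[[0,0,0],[0,0,0],100]]'; python3 -m jog '[[[0,0,-0.03],[0,0,0],100],[[0,0,-0.03],[0,0,0],100],[[0,0,0],[0,0,0],100]]'; python3 - <<'E'
from h import *
p,d=cams.camera('side')
cv2.imwrite('pics/s5.png',cv2.resize(p[130:250,210:330],None,fx=5,fy=5,interpolation=cv2.INTER_CUBIC)[:,:,::-1])
E
```

```text
clock: 4.88
position: [0.5514, -0.1898, 0.1903]
ee_rot: [0.051, 0.999, -0.004, 0.004]
ft_force: [-0.3, 0.2, 0.4]
grip_width: 0.996
clock: 5.25
position: [0.5519, -0.1899, 0.1297]
ee_rot: [0.051, 0.999, -0.004, 0.005]
ft_force: [0.4, 0.3, -0.1]
grip_width: 0.997
```

View pics/s5.png

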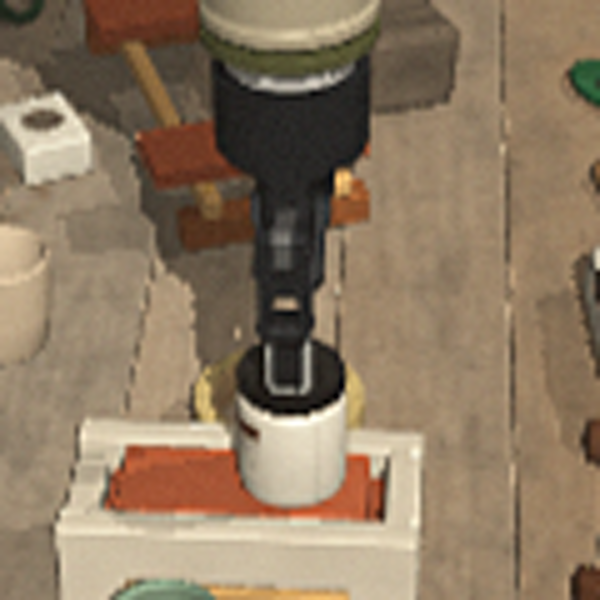

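```bash
python3 -m jog '[[[0,0,-0.025],[0,0,0],100],[[0,-0.001,-0.02],[0,0,0],100],[[0,0,0],[0,0,0],100]]';  python3 -m jog '[[[0,0,0],[0,0,0],0],[[0,0,0],[0,0,0],0],[[0,0,0],[0,0,0],0],[[0,0,0],[0,0,0],0]]' 40
```

```text
clock: 5.68
position: [0.5558, -0.192, 0.0903]
ee_rot: [0.051, 0.999, -0.004, 0.009]
ft_force: [-0.5, 0.7, 0.9]
grip_width: 0.998
clock: 6.18
position: [0.5576, -0.1922, 0.094]
ee_rot: [0.051, 0.999, -0.004, 0.011]
ft_force: [-0.5, 0.0, -2.8]
grip_width: 0.648
```

```bash
python3 -m jog '[[[0,0,0.03],[0,0,0],0],[[0,0,0.04],[0,0,0],0],[[0,0.03,0.02],[0,0,0],0],[[0.01,0.05,0],[0,0,0],0],[[0.015,0.05,0],[0,0,0],0]]'; python3 -m jog '[[[0.02,0.05,0],[0,0,0],0],[[0.02,0.04,0],[0,0,0],0],[[0,0.015,0],[0,0,0],0],[[0,0,0],[0,0,0],0]]'; python3 - <<'E'
from h import *
p,d=cams.camera('side')
cv2.imwrite('pics/s6.png',cv2.resize(p[80:240,210:350],None,fx=3.7,fy=3.7,interpolation=cv2.INTER_CUBIC)[:,:,::-1])
E
```

```text
clock: 6.8
position: [0.58, -0.0644, 0.1863]
ee_rot: [0.056, 0.998, -0.005, 0.01]
ft_force: [0.9, -0.1, -3.6]
grip_width: 0.649
clock: 7.3
position: [0.6203, 0.0487, 0.1852]
ee_rot: [0.053, 0.999, -0.005, 0.009]
ft_force: [-0.1, -0.2, -2.6]
grip_width: 0.645
```

View pics/s6.png

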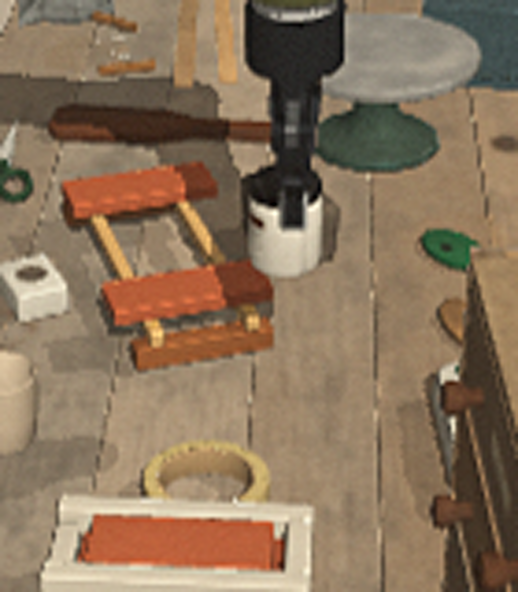

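```bash
python3 -m jog '[[[0.005,-0.01,-0.04],[0,0,0],0],[[0,0,-0.05],[0,0,0],0],[[0,0,-0.04],[0,0,0],0],[[0,0,-0.01],[0,0,0],0],[[0,0,0],[0,0,0],0]]'
```

```text
clock: 7.98
position: [0.6252, 0.0269, 0.0451]
ee_rot: [0.059, 0.998, -0.006, 0.012]
ft_force: [0.3, -0.2, -2.6]
grip_width: 0.649
```

```bash
python3 -m jog '[[[0,0,-0.012],[0,0,0],0],[[0,0,-0.004],[0,0,0],0],[[0,0,0],[0,0,0],0]]'; python3 -m jog '[[[0,0,-0.004],[0,0,0],0],[[0,0,0],[0,0,0],0]]'
```

```text
clock: 8.35
position: [0.6275, 0.0266, 0.0319]
ee_rot: [0.06, 0.998, -0.005, 0.014]
ft_force: [0.7, 0.2, -3.7]
grip_width: 0.646
clock: 8.6
position: [0.628, 0.0268, 0.0283]
ee_rot: [0.059, 0.998, -0.005, 0.015]
ft_force: [-0.4, 0.4, -3.3]
grip_width: 0.653
```

```bash
python3 - <<'E'
from h import *
p,d=cams.camera('side')
cv2.imwrite('pics/s7.png',cv2.resize(p[120:240,230:350],None,fx=5,fy=5,interpolation=cv2.INTER_CUBIC)[:,:,::-1])
E
```

View pics/s7.png

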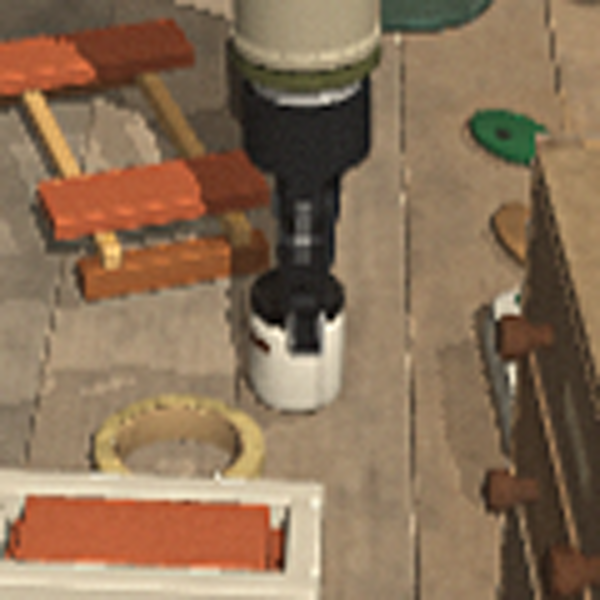

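```bash
python3 -m jog '[[[0,0,-0.003],[0,0,0],0],[[0,0,0],[0,0,0],0]]';python3 -m jog '[[[0,0,-0.003],[0,0,0],0],[[0,0,0],[0,0,0],0]]'
```

```text
clock: 8.9
position: [0.6283, 0.0269, 0.0255]
ee_rot: [0.059, 0.998, -0.005, 0.015]
ft_force: [0.1, -0.4, -3.3]
grip_width: 0.65
clock: 9.15
position: [0.6293, 0.0269, 0.0235]
ee_rot: [0.059, 0.998, -0.005, 0.016]
ft_force: [-0.3, 0.5, -1.2]
grip_width: 0.651
```

```bash
python3 -m jog '[[[0,0,-0.002],[0,0,0],0],[[0,0,0],[0,0,0],0]]';python3 -m jog '[[[0,0,0],[0,0,0],100],[[0,0,0],[0,0,0],100],[[0,0,0],[0,0,0],100],[[0,0,0],[0,0,0],100]]'
```

```text
clock: 9.4
position: [0.6306, 0.0268, 0.0236]
ee_rot: [0.059, 0.998, -0.005, 0.017]
ft_force: [0.7, -0.4, -3.2]
grip_width: 0.65
clock: 9.9
position: [0.6308, 0.0269, 0.0235]
ee_rot: [0.059, 0.998, -0.004, 0.018]
ft_force: [0.3, -1.0, -0.4]
grip_width: 1.0
```

```bash
python3 -m jog '[[[0,0,0.03],[0,0,0],100],[[0,0,0.05],[0,0,0],100],[[0,0,0.05],[0,0,0],100],[[-0.02,-0.03,0.04],[0,0.03,0],100],[[-0.03,-0.05,0.01],[0,0,0],100]]';  python3 - <<'E'
from h import *
for n in('side',):
    p,d=cams.camera(n)
    cv2.imwrite('pics/s8.png',cv2.resize(p[80:240,210:350],None,fx=3.7,fy=3.7,interpolation=cv2.INTER_CUBIC)[:,:,::-1])
from workcell import sensors;o=sensors.get_obs();print(np.round(o['position'],4),np.round(o['ee_rot'],3),np.round(o['joint_pos'],2))
E
```

```text
clock: 10.52
position: [0.5791, -0.0503, 0.2067]
ee_rot: [0.056, 0.998, -0.006, 0.001]
ft_force: [0.3, -1.6, 0.4]
grip_width: 1.002
[ 0.5752 -0.0602  0.2076] [ 0.061  0.998 -0.007  0.   ] [-0.4   0.24  0.49  1.62 -0.1   1.31  1.56]
```

View pics/s8.png

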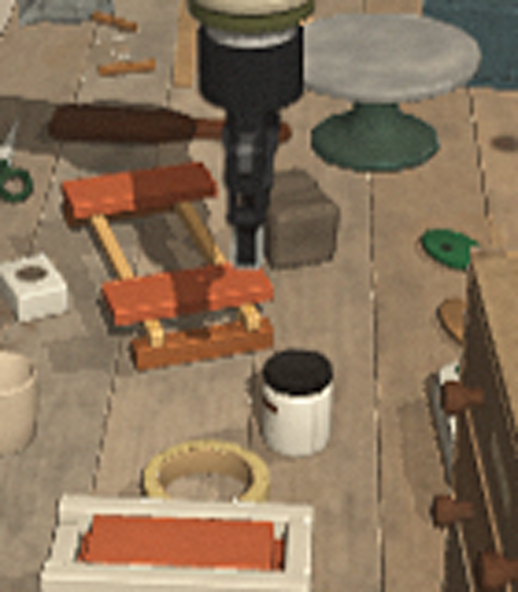

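```bash
python3 -m jog '[[[-0.035,-0.045,0],[0,0,0],0],[[-0.035,-0.045,0],[0,0,0],0],[[-0.03,-0.035,0],[0,0,0],0],[[0,0,0],[0,0,0],0],[[0,0,0],[0,0,0],0]]'; python3 -m jog '[[[-0.005,-0.003,-0.05],[0,0,0],0],[[0,0,-0.04],[0,0,0],0],[[0,0,0],[0,0,0],0]]' ; python3 - <<'E'
from h import *
p,d=cams.camera('side')
cv2.imwrite('pics/s9.png',cv2.resize(p[150:270,190:310],None,fx=5,fy=5,interpolation=cv2.INTER_CUBIC)[:,:,::-1])
E
```

```text
clock: 11.2
position: [0.4734, -0.1872, 0.2084]
ee_rot: [0.063, 0.998, -0.006, 0.002]
ft_force: [-1.0, 0.5, -0.3]
grip_width: -0.002
clock: 11.58
position: [0.4708, -0.1873, 0.1167]
ee_rot: [0.06, 0.998, -0.007, 0.003]
ft_force: [0.0, 0.5, 0.8]
grip_width: -0.001
```

View pics/s9.png

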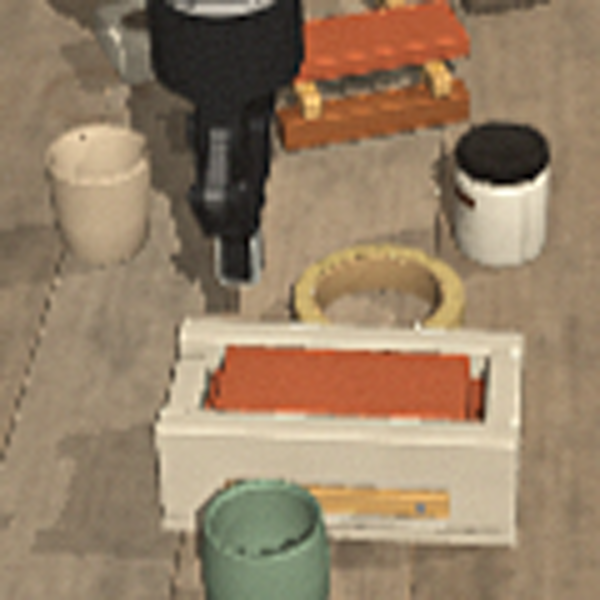

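```bash
python3 -m jog '[[[0,0,-0.03],[0,0,0],0],[[-0.002,0,-0.025],[0,0.004,0],0],[[0,0,-0.01],[0,0,0],0],[[0,0,-0.01],[0,0,0],0],[[0,0,-0.005],[0,0,0],0]]'
```

```text
clock: 12.25
position: [0.4777, -0.187, 0.0445]
ee_rot: [0.058, 0.998, -0.007, 0.008]
ft_force: [-0.1, 1.1, 0.6]
grip_width: 0.005
```

```bash
python3 - <<'E'
from h import *
p,d=cams.camera('side')
cv2.imwrite('pics/s10.png',cv2.resize(p[150:270,190:310],None,fx=5,fy=5,interpolation=cv2.INTER_CUBIC)[:,:,::-1])
E
```

```text
(no output)
```

View pics/s10.png

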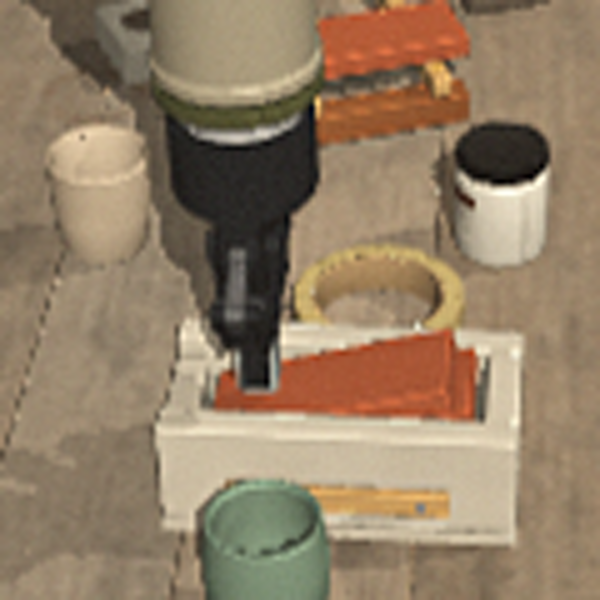

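```bash
python3 -m jog '[[[-0.006,0,-0.005],[0,0.01,0],0],[[-0.003,0,-0.007],[0,0.005,0],0],[[-0.002,0,-0.005],[0,0.005,0],0],[[0,0,0],[0,0,0],0]]'
```

```text
clock: 12.8
position: [0.4684, -0.1873, 0.0307]
ee_rot: [0.058, 0.998, -0.007, -0.0]
ft_force: [-8.1, 2.5, 11.0]
grip_width: 0.0
```

```bash
python3 - <<'E'
from h import *
p,d=cams.camera('side')
cv2.imwrite('pics/s11.png',cv2.resize(p[150:270,190:310],None,fx=5,fy=5,interpolation=cv2.INTER_CUBIC)[:,:,::-1])
E
```

```text
(no output)
```

View pics/s11.png

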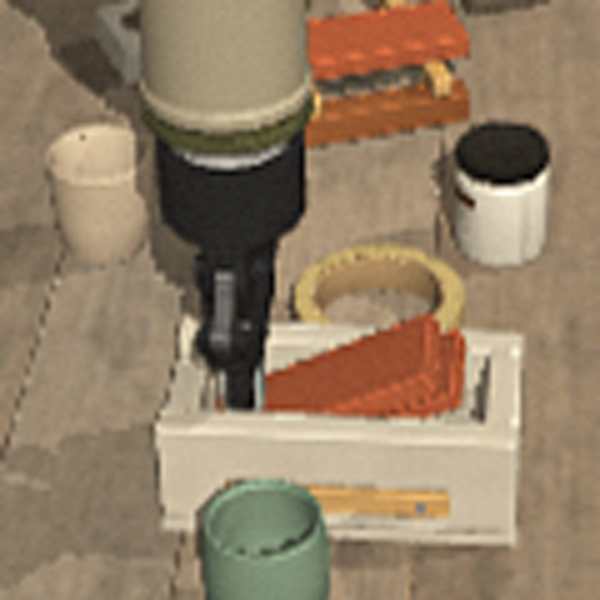

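```bash
python3 -m jog '[[[0,0,0.02],[0,0,0],0],[[0,0,0.04],[0,0,0],0],[[-0.03,0,0.05],[0,0,0],0],[[-0.04,0,0.04],[0,0,0],100],[[-0.02,0.02,0.02],[0,0,0],100]]'; python3 - <<'E'
from h import *
for n in('side','top'):
    p,d=cams.camera(n);np.save(n+'12.npy',d);cv2.imwrite(f'pics/{n}12full.png',p[:,:,::-1])
    cv2.imwrite(f'pics/{n}12.png',cv2.resize(p[190:270,210:310] if n=='side' else p[155:235,260:340],None,fx=7,fy=7,interpolation=cv2.INTER_CUBIC)[:,:,::-1])
from workcell import sensors;o=sensors.get_obs();print(np.round(o['position'],4),np.round(o['ee_rot'],3),np.round(o['joint_pos'],2))
E
```

```text
clock: 13.48
position: [0.3746, -0.1678, 0.203]
ee_rot: [0.059, 0.998, -0.008, -0.002]
ft_force: [0.7, 1.8, 0.1]
grip_width: 0.414
[ 0.3754 -0.1658  0.2034] [ 0.057  0.998 -0.007 -0.001] [-0.31 -0.21  0.54  2.02  0.13  1.31  1.64]
```

View pics/side12.png

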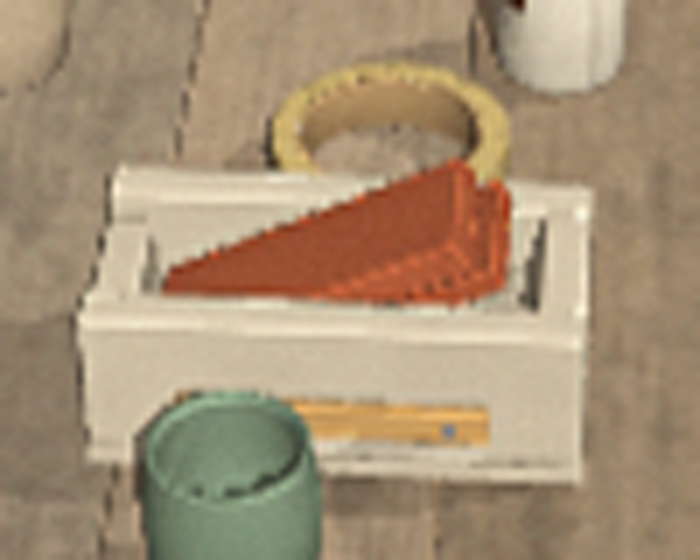

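View pics/top12.png

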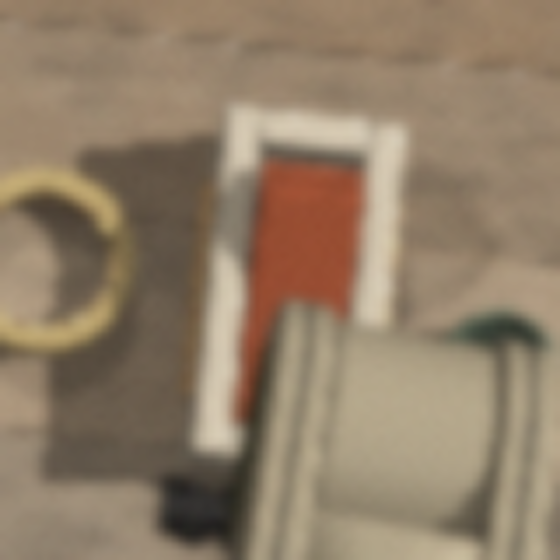

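```bash
python3 - <<'E'
from h import *
from scipy.optimize import least_squares
yaw=-.115;c=np.array([.525,-.194])
R=np.array([[np.cos(yaw),np.sin(yaw)],[-np.sin(yaw),np.cos(yaw)]])
for n in('side','top'):
    C=cloud(n,np.load(n+'12.npy'));im=cv2.imread(f'pics/{n}12full.png').astype(int)
    k=(im[...,2]-im[...,1]>45)&(np.hypot(C[...,0]-c[0],C[...,1]-c[1])<.11)&(C[...,2]>.03)&(C[...,2]<.14)
    L=(C[k][:,:2]-c)@R.T;Z=C[k][:,2]
    print(n,k.sum())
    for x in np.arange(-80,90,10):
        s=abs(L[:,0]*1000-x)<5
        if s.sum()>3: print(x,s.sum(),'z med/max',np.round([np.median(Z[s]),Z[s].max()],3),'y',np.round([L[s,1].min(),L[s,1].max()],3))
    s=(L[:,0]>-.05)&(L[:,0]<.03)
    r=least_squares(lambda p:Z[s]-p[0]-p[1]*L[s,0]-p[2]*L[s,1],[.07,.4,0],loss='soft_l1',f_scale=.002);print(r.x,np.arctan(r.x[1]))
E
```

```text
side 679
-70 12 z med/max [0.037 0.04 ] y [0.008 0.029]
-60 18 z med/max [0.043 0.047] y [0.001 0.026]
-50 21 z med/max [0.048 0.053] y [-0.002  0.028]
-40 28 z med/max [0.053 0.056] y [-0.007  0.028]
-30 33 z med/max [0.058 0.064] y [-0.014  0.031]
-20 37 z med/max [0.063 0.067] y [-0.021  0.03 ]
-10 53 z med/max [0.068 0.074] y [-0.055  0.029]
0 54 z med/max [0.073 0.078] y [-0.056  0.027]
10 63 z med/max [0.077 0.084] y [-0.056  0.024]
20 72 z med/max [0.083 0.088] y [-0.057  0.029]
30 82 z med/max [0.087 0.094] y [-0.054  0.03 ]
40 91 z med/max [0.092 0.098] y [-0.056  0.028]
50 73 z med/max [0.083 0.091] y [-0.055  0.049]
60 42 z med/max [0.082 0.087] y [-0.031  0.032]
[0.07254816 0.50505958 0.09560451] 0.4676870755883107
top 320
-60 4 z med/max [0.043 0.047] y [0.02  0.025]
-50 4 z med/max [0.047 0.05 ] y [0.02  0.025]
-40 5 z med/max [0.052 0.055] y [0.019 0.024]
-30 8 z med/max [0.058 0.067] y [0.018 0.025]
-20 9 z med/max [0.065 0.067] y [0.016 0.027]
-10 20 z med/max [0.069 0.078] y [-0.025  0.024]
0 39 z med/max [0.074 0.08 ] y [-0.023  0.026]
10 45 z med/max [0.078 0.088] y [-0.026  0.028]
20 40 z med/max [0.083 0.09 ] y [-0.024  0.029]
30 42 z med/max [0.09  0.098] y [-0.022  0.028]
40 41 z med/max [0.095 0.104] y [-0.024  0.029]
50 29 z med/max [0.092 0.1  ] y [-0.023  0.029]
60 33 z med/max [0.086 0.09 ] y [-0.023  0.027]
[0.07348513 0.51521455 0.01274068] 0.4757450359119805
```

```bash
python3 -m jog '[[[0.035,-0.01,0.01],[-0.018,-0.157,0],100],[[0.035,-0.01,0.01],[-0.018,-0.157,0],100],[[0.035,-0.01,0],[-0.018,-0.157,0],100],[[0.035,0,0],[0,0,0],100],[[0,0,0],[0,0,0],100]]' 100; python3 - <<'E'
from h import *
for n in('side','top'):
    p,d=cams.camera(n);np.save(n+'13.npy',d);cv2.imwrite(f'pics/{n}13full.png',p[:,:,::-1])
    cv2.imwrite(f'pics/{n}13.png',cv2.resize(p[150:270,190:310] if n=='side' else p[155:235,260:340],None,fx=5,fy=5,interpolation=cv2.INTER_CUBIC)[:,:,::-1])
from workcell import sensors;o=sensors.get_obs();print(np.round(o['position'],4),np.round(o['ee_rot'],3),np.round(o['joint_pos'],2))
from scipy.spatial.transform import Rotation as Q
print(Q.from_quat(o['ee_rot']).as_matrix().round(3))
E
```

```text
clock: 14.2
position: [0.5192, -0.1979, 0.2212]
ee_rot: [0.057, 0.969, -0.021, 0.239]
ft_force: [-0.5, 0.0, -0.3]
grip_width: 1.005
[ 0.5174 -0.1983  0.2208] [ 0.058  0.969 -0.021  0.239] [-0.34 -0.26  0.6   2.1   0.12  0.78  1.67]
[[-0.879  0.122  0.46 ]
 [ 0.102  0.992 -0.068]
 [-0.465 -0.013 -0.885]]
```

View pics/side13.png

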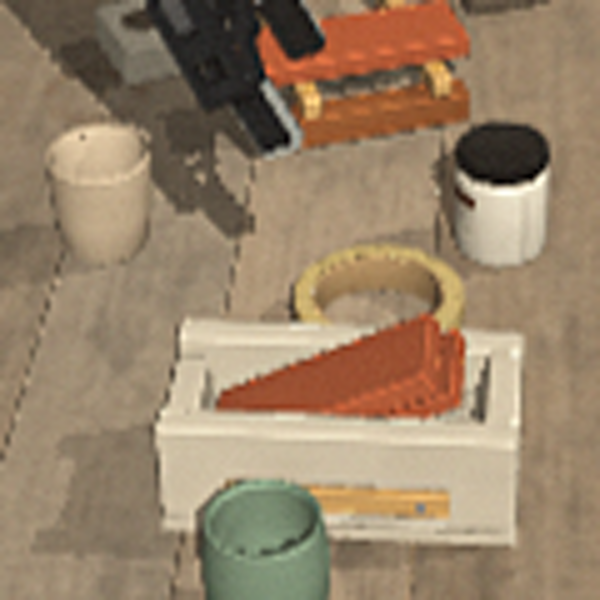

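```bash
python3 - <<'E'
from h import *
C=cloud('side',np.load('side13.npy'))
for cx,cy in ((265,148),(275,148),(283,143),(293,138),(298,134),(280,135),(270,130),(250,110)):
    u,v=int(round(190+cx/5-.4)),int(round(150+cy/5-.4));print((cx,cy),u,v,C[v,u].round(3))
# reported-based predictions for front finger tip
from scipy.spatial.transform import Rotation as Q
R=Q.from_quat([.058,.969,-.021,.239]).as_matrix();p=np.array([.5174,-.1983,.2208])
for zt in (.006,-.01,-.03,-.04):
    q=p+R@np.array([0,-.05,zt]);e=[(proj('side',p+R@np.array([a,-.05,zt]))-[190,150])*5 for a in(.011,-.011)]
    print(zt,q.round(3),np.round(e,0).tolist())
# mean over finger pts in tool frame
im=cv2.imread('pics/side13full.png')
u,v=np.meshgrid(np.arange(228,252),np.arange(160,182));P=C[v,u].reshape(-1,3)
T=(P-p)@R; k=(P[:,2]>.12)
T=T[k]
for z in np.arange(-.1,.03,.008):
    s=abs(T[:,2]-z)<.004
    if s.sum()>2: print(round(z,3),s.sum(),T[s].min(0).round(3),T[s].max(0).round(3))
E
```

```text
(265, 148) 243 179 [ 0.49  -0.254  0.259]
(275, 148) 245 179 [ 0.495 -0.249  0.255]
(283, 143) 246 178 [ 0.497 -0.252  0.26 ]
(293, 138) 248 177 [ 0.502 -0.246  0.259]
(298, 134) 249 176 [ 0.504 -0.242  0.259]
(280, 135) 246 177 [ 0.498 -0.252  0.263]
(270, 130) 244 176 [ 0.493 -0.249  0.264]
(250, 110) 240 172 [ 0.484 -0.249  0.275]
0.006 [ 0.514 -0.248  0.216] [[298.0, 219.0], [338.0, 203.0]]
-0.01 [ 0.507 -0.247  0.23 ] [[282.0, 194.0], [322.0, 177.0]]
-0.03 [ 0.497 -0.246  0.248] [[261.0, 162.0], [301.0, 145.0]]
-0.04 [ 0.493 -0.245  0.257] [[251.0, 146.0], [291.0, 129.0]]
-0.1 15 [-0.013 -0.075 -0.104] [ 0.007 -0.068 -0.096]
-0.092 29 [-0.014 -0.077 -0.096] [ 0.01  -0.048 -0.088]
-0.084 68 [-0.015 -0.079 -0.087] [ 0.012 -0.042 -0.08 ]
-0.076 30 [-0.015 -0.075 -0.08 ] [ 0.01  -0.038 -0.073]
-0.068 19 [-0.013 -0.061 -0.071] [ 0.005 -0.045 -0.065]
-0.06 32 [-0.012 -0.062 -0.064] [ 0.009 -0.044 -0.056]
-0.052 31 [-0.013 -0.06  -0.056] [ 0.01  -0.045 -0.048]
-0.044 28 [-0.013 -0.059 -0.048] [ 0.009 -0.043 -0.04 ]
-0.036 28 [-0.013 -0.056 -0.039] [ 0.009  0.045 -0.033]
-0.028 10 [-0.009 -0.052 -0.032] [ 0.006  0.044 -0.029]
```

```bash
python3 -m jog '[[[0.011,0.002,-0.033],[0,0,0],100],[[0.011,0.002,-0.033],[0,0,0],100],[[0.01,0.001,-0.032],[0,0,0],100],[[0,0,0],[0,0,0],100]]' 100; python3 - <<'E'
from h import *
p,d=cams.camera('side')
cv2.imwrite('pics/s14.png',cv2.resize(p[150:270,190:310],None,fx=5,fy=5,interpolation=cv2.INTER_CUBIC)[:,:,::-1])
E
```

```text
clock: 14.8
position: [0.5482, -0.1947, 0.1202]
ee_rot: [0.059, 0.969, -0.021, 0.238]
ft_force: [0.2, -0.3, 0.7]
grip_width: 0.999
```

View pics/s14.png

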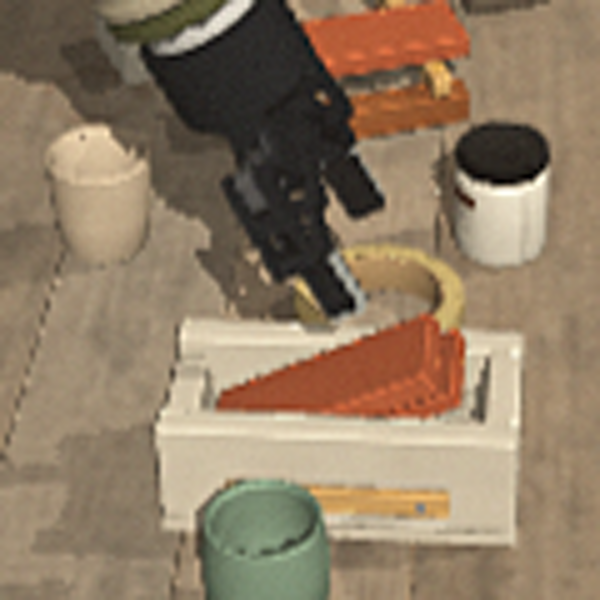

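```bash
python3 -m jog '[[[0.011,-0.001,-0.02],[0,0,0],100],[[0.011,-0.001,-0.02],[0,0,0],100],[[0,0,0],[0,0,0],100]]'; python3 - <<'E'
from h import *
p,d=cams.camera('side')
cv2.imwrite('pics/s15.png',cv2.resize(p[150:270,190:310],None,fx=5,fy=5,interpolation=cv2.INTER_CUBIC)[:,:,::-1])
E
```

```text
clock: 15.22
position: [0.5731, -0.1975, 0.0865]
ee_rot: [0.059, 0.968, -0.02, 0.243]
ft_force: [-0.9, 0.8, 0.6]
grip_width: 1.0
```

View pics/s15.png

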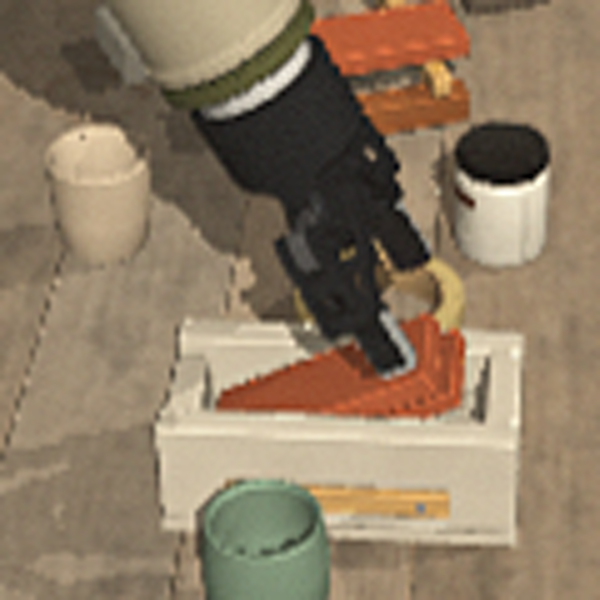

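```bash
python3 -m jog '[[[0.003,0,-0.014],[0,0.01,0],100],[[0.002,0,-0.012],[0,0.01,0],100],[[0,0,0],[0,0,0],100]]'; python3 - <<'E'
from h import *
p,d=cams.camera('side')
cv2.imwrite('pics/s16.png',cv2.resize(p[190:270,210:310],None,fx=7,fy=7,interpolation=cv2.INTER_CUBIC)[:,:,::-1])
E
```

```text
clock: 15.65
position: [0.5795, -0.1982, 0.0667]
ee_rot: [0.06, 0.97, -0.019, 0.237]
ft_force: [0.5, -1.0, 0.3]
grip_width: 1.0
```

View pics/s16.png

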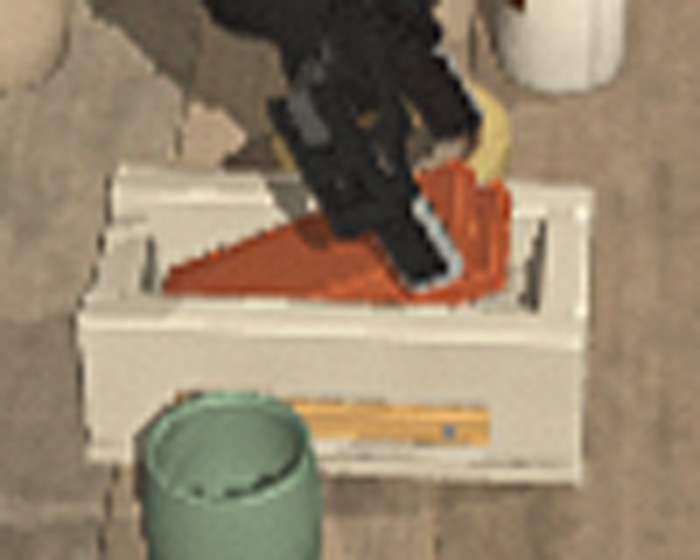

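```bash
python3 -m jog '[[[0.001,0,-0.008],[0,0.005,0],100],[[0,0,0],[0,0,0],100]]'; python3 -m jog '[[[0,0,0],[0,0,0],0],[[0,0,0],[0,0,0],0],[[0,0,0],[0,0,0],0],[[0,0,0],[0,0,0],0]]' 100;  python3 - <<'E'
from h import *
p,d=cams.camera('side')
cv2.imwrite('pics/s17.png',cv2.resize(p[190:270,210:310],None,fx=7,fy=7,interpolation=cv2.INTER_CUBIC)[:,:,::-1])
E
```

```text
clock: 15.95
position: [0.5813, -0.1985, 0.0608]
ee_rot: [0.06, 0.97, -0.019, 0.236]
ft_force: [0.0, 0.7, 0.1]
grip_width: 0.998
clock: 16.45
position: [0.5813, -0.1985, 0.0613]
ee_rot: [0.06, 0.97, -0.019, 0.236]
ft_force: [-1.4, 1.0, 1.9]
grip_width: 0.626
```

View pics/s17.png

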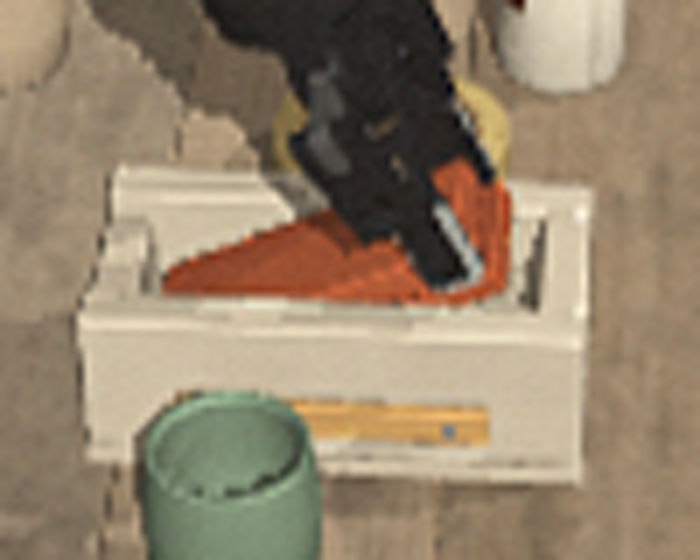

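```bash
python3 -m jog '[[[0,0,0.01],[0,0,0],0],[[0,0,0.02],[0,0,0],0],[[0,0,0.03],[0,0,0],0],[[0,0,0.03],[0,0,0],0],[[0,0,0.03],[0,0,0],0]]' 120; python3 -m jog '[[[0,0,0.04],[0,0,0],0],[[0,0,0.03],[0,0,0],0],[[0,0,0],[0,0,0],0]]';  python3 - <<'E'
from h import *
p,d=cams.camera('side')
cv2.imwrite('pics/s18.png',cv2.resize(p[120:270,180:330],None,fx=4,fy=4,interpolation=cv2.INTER_CUBIC)[:,:,::-1])
E
```

```text
clock: 17.12
position: [0.576, -0.1976, 0.1778]
ee_rot: [0.06, 0.971, -0.019, 0.23]
ft_force: [1.0, 0.1, -3.9]
grip_width: 0.615
clock: 17.5
position: [0.5752, -0.1976, 0.25]
ee_rot: [0.06, 0.971, -0.019, 0.23]
ft_force: [-0.5, 0.3, -4.6]
grip_width: 0.618
```

View pics/s18.png

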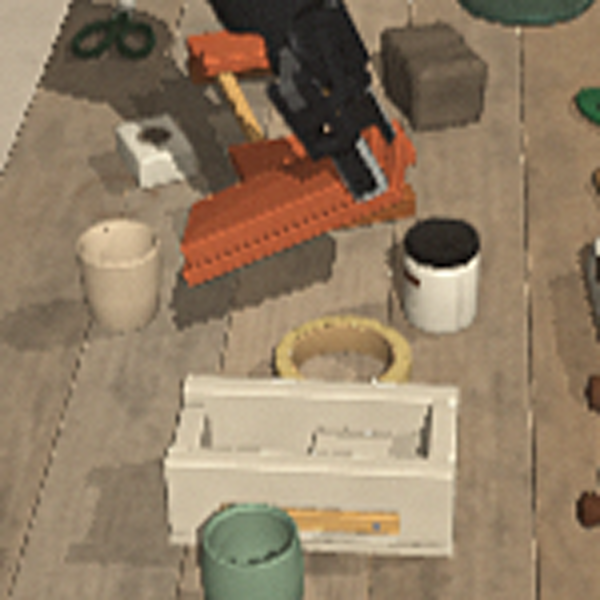

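```bash
python3 -m jog '[[[0,0.03,0],[0.018,0.154,0],0],[[0,0.04,0],[0.018,0.154,0],0],[[0,0.04,0],[0.018,0.150,0],0],[[0,0.04,0],[0,0,0.06],0],[[0,0.04,0],[0,0,0.06],0]]'; python3 -m jog '[[[0,0.05,0],[0,0,0.07],0],[[0,0.05,0],[0,0,0.07],0],[[0,0.05,0],[0,0,0.07],0],[[0,0.05,0],[0,0,0.06],0],[[0,0,0],[0,0,0],0]]'; python3 - <<'E'
from workcell import sensors
from scipy.spatial.transform import Rotation as Q
o=sensors.get_obs();R=Q.from_quat(o['ee_rot']).as_matrix();print(o['position'].round(4),R.round(3),o['joint_pos'].round(2))
E
```

```text
clock: 18.18
position: [0.569, -0.0059, 0.2346]
ee_rot: [0.003, 1.0, -0.01, -0.015]
ft_force: [0.6, -1.1, -3.6]
grip_width: 0.622
clock: 18.8
position: [0.5642, 0.204, 0.2205]
ee_rot: [-0.139, 0.99, -0.014, -0.02]
ft_force: [0.1, 0.0, -3.4]
grip_width: 0.616
[0.5642 0.204  0.2205] [[-0.961 -0.275 -0.037]
 [-0.274  0.961 -0.033]
 [ 0.044 -0.021 -0.999]] [-0.85  0.33  0.54  1.5  -0.15  1.4   1.54]
```

```bash
python3 -m jog '[[[0,0.05,-0.01],[0.016,-0.018,-0.007],0],[[0.002,0.05,-0.03],[0.017,-0.019,-0.007],0],[[0.002,0.01,-0.03],[0,0,0],0],[[0,0,0],[0,0,0],0]]'; python3 - <<'E'
from h import *
from workcell import sensors
from scipy.spatial.transform import Rotation as Q
for n in('side','top'):
    p,d=cams.camera(n);np.save(n+'19.npy',d);cv2.imwrite(f'pics/{n}19full.png',p[:,:,::-1])
    cv2.imwrite(f'pics/{n}19.png',cv2.resize(p[70:190,190:340] if n=='side' else p[145:245,115:235],None,fx=5,fy=5,interpolation=cv2.INTER_CUBIC)[:,:,::-1])
o=sensors.get_obs();R=Q.from_quat(o['ee_rot']).as_matrix();print(o['position'].round(4),R.round(3),o['joint_pos'].round(2))
E
```

```text
clock: 19.3
position: [0.5668, 0.3124, 0.1401]
ee_rot: [-0.129, 0.992, -0.002, -0.003]
ft_force: [-0.2, -0.2, -3.8]
grip_width: 0.616
[0.5686 0.3122 0.1437] [[-0.967 -0.255 -0.002]
 [-0.255  0.967 -0.002]
 [ 0.002 -0.002 -1.   ]] [-0.93  0.45  0.48  1.5  -0.22  1.24  1.41]
```

View pics/side19.png

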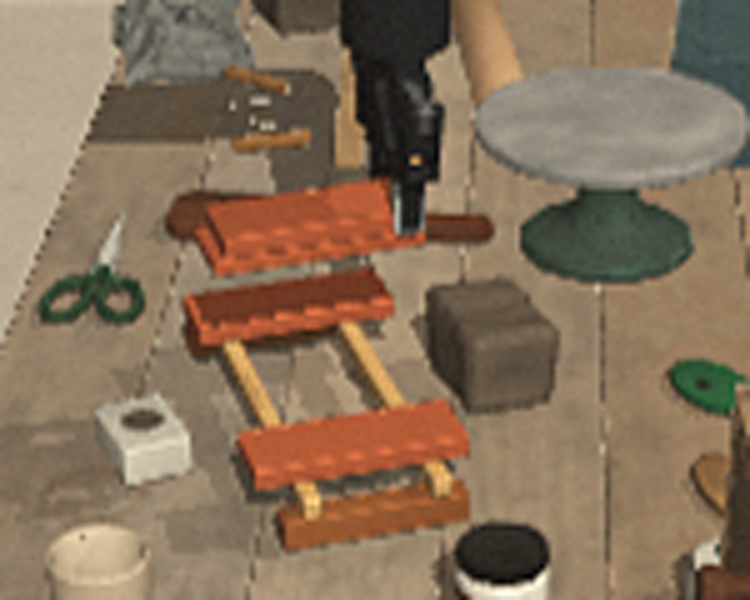

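View pics/top19.png

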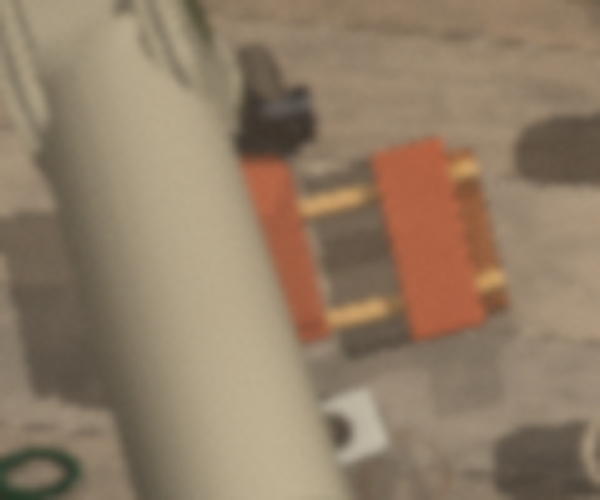

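```bash
cat > t.py <<'E'
from h import *
import sys
tag=sys.argv[1];z0=float(sys.argv[2])
c=np.array([.513,.298]);yaw=.265
R=np.array([[np.cos(yaw),np.sin(yaw)],[-np.sin(yaw),np.cos(yaw)]])
for n in('side','top'):
    C=cloud(n,np.load(f'{n}{tag}.npy'));im=cv2.imread(f'pics/{n}{tag}full.png').astype(int)
    k=(im[...,2]-im[...,1]>45)&(np.hypot(C[...,0]-c[0],C[...,1]-c[1])<.13)&(C[...,2]>z0-.012)&(C[...,2]<z0+.03)
    if k.sum()<20: print(n,k.sum());continue
    L=(C[k][:,:2]-c)@R.T;Z=C[k][:,2]
    zt=np.percentile(Z,95);s=Z>zt-.009
    A=np.c_[np.ones(s.sum()),L[s]];f=np.linalg.lstsq(A,Z[s],rcond=None)[0]
    r=cv2.minAreaRect((L[s]*1000).astype(np.float32))
    print(n,k.sum(),s.sum(),'top z',np.median(Z[s]).round(4),'fit',f.round(3),'rackframe rect(mm)',np.round(r[0],1),np.round(r[1],1),round(r[2],1),'y5-95',np.percentile(L[s,1],[2,98]).round(3),'x',np.percentile(L[s,0],[1,99]).round(3))
    s2=(Z<zt-.012)
    print('  lower',s2.sum(),np.percentile(L[s2,0],[1,99]).round(3) if s2.sum()>5 else '')
E
python3 t.py 19 .17
```

```text
side 418 322 top z 0.1742 fit [0.174 0.005 0.034] rackframe rect(mm) [-8.1 -5.3] [130.4  66.8] 1.7 y5-95 [-0.036  0.026] x [-0.072  0.05 ]
  lower 70 [-0.079  0.051]
top 275 238 top z 0.1788 fit [0.18  0.009 0.047] rackframe rect(mm) [ -7.5 -21.8] [124.7  28.6] 5.5 y5-95 [-0.032 -0.005] x [-0.069  0.051]
  lower 25 [-0.076  0.017]
```

```bash
python3 -m jog '[[[0.002,0.004,-0.02],[0,0,0],0],[[0,0,-0.025],[0,0,0],0],[[0,0,-0.025],[0,0,0],0],[[0,0,-0.01],[0,0,0],0],[[0,0,0],[0,0,0],0]]'; python3 - <<'E'
from h import *
from workcell import sensors
from scipy.spatial.transform import Rotation as Q
for n in('side','top'):
    p,d=cams.camera(n);np.save(n+'20.npy',d);cv2.imwrite(f'pics/{n}20full.png',p[:,:,::-1])
    cv2.imwrite(f'pics/{n}20.png',cv2.resize(p[80:200,190:340] if n=='side' else p[145:245,115:235],None,fx=5,fy=5,interpolation=cv2.INTER_CUBIC)[:,:,::-1])
o=sensors.get_obs();R=Q.from_quat(o['ee_rot']).as_matrix();print(o['position'].round(4),R.round(3),o['joint_pos'].round(2))
E
python3 t.py 20 .09
```

```text
clock: 20.02
position: [0.5741, 0.3131, 0.0631]
ee_rot: [-0.126, 0.992, 0.0, 0.002]
ft_force: [0.0, 0.4, -3.3]
grip_width: 0.62
[0.5746 0.3135 0.0642] [[-0.968 -0.249  0.005]
 [-0.249  0.968  0.002]
 [-0.005  0.    -1.   ]] [-0.91  0.54  0.46  1.57 -0.26  1.09  1.43]
side 447 315 top z 0.0968 fit [0.097 0.018 0.027] rackframe rect(mm) [-2.5 -5.6] [128.   66.2] 1.0 y5-95 [-0.036  0.024] x [-0.064  0.057]
  lower 105 [-0.075  0.065]
top 301 245 top z 0.0997 fit [ 0.1    0.015 -0.002] rackframe rect(mm) [ -1.9 -17.5] [123.2  31.6] 0.8 y5-95 [-0.032 -0.002] x [-0.062  0.058]
  lower 28 [-0.07   0.053]
```

View pics/side20.png

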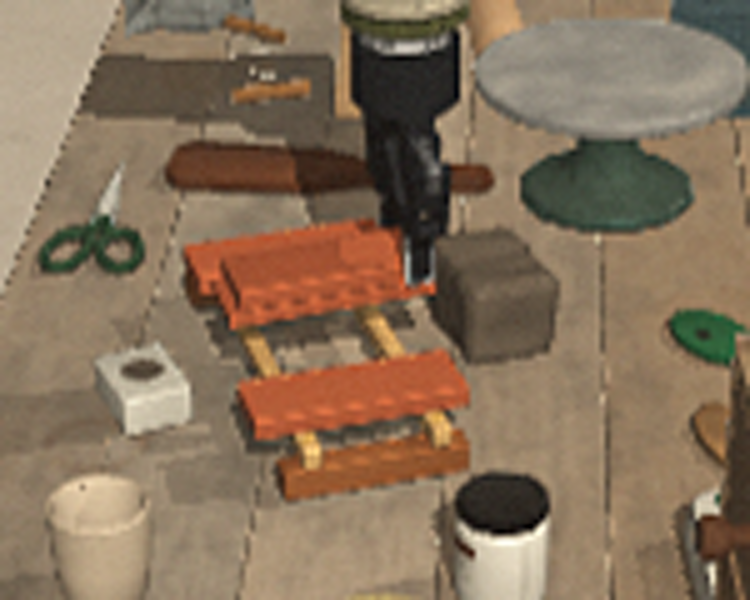

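```bash
python3 -m jog '[[[-0.002,0,-0.01],[-0.002,0.006,0.005],0],[[-0.001,0,-0.01],[-0.002,0.006,0],0],[[-0.001,0,-0.005],[0,0.003,0],0],[[0,0,0],[0,0,0],0]]'; python3 - <<'E'
from h import *
from workcell import sensors
from scipy.spatial.transform import Rotation as Q
for n in('side','top'):
    p,d=cams.camera(n);np.save(n+'21.npy',d);cv2.imwrite(f'pics/{n}21full.png',p[:,:,::-1])
    cv2.imwrite(f'pics/{n}21.png',cv2.resize(p[80:200,190:340] if n=='side' else p[145:245,115:235],None,fx=5,fy=5,interpolation=cv2.INTER_CUBIC)[:,:,::-1])
o=sensors.get_obs();R=Q.from_quat(o['ee_rot']).as_matrix();print(o['position'].round(4),R.round(3),o['joint_pos'].round(2))
E
python3 t.py 21 .075
```

```text
clock: 20.62
position: [0.571, 0.3143, 0.0389]
ee_rot: [-0.129, 0.992, 0.0, -0.005]
ft_force: [-0.5, 0.3, -3.4]
grip_width: 0.621
[0.5713 0.3144 0.0395] [[-0.967 -0.255 -0.009]
 [-0.255  0.967 -0.001]
 [ 0.008  0.002 -1.   ]] [-0.9   0.57  0.45  1.58 -0.27  1.07  1.45]
side 357 312 top z 0.0735 fit [0.074 0.007 0.043] rackframe rect(mm) [-5.  -1.5] [ 71.6 129.2] 89.6 y5-95 [-0.035  0.026] x [-0.068  0.056]
  lower 13 [-0.067  0.033]
top 294 258 top z 0.0764 fit [ 0.077  0.001 -0.   ] rackframe rect(mm) [ -4.1 -15.6] [125.2  33. ] 1.9 y5-95 [-0.031  0.   ] x [-0.066  0.055]
  lower 17 [-0.073  0.047]
```

View pics/side21.png

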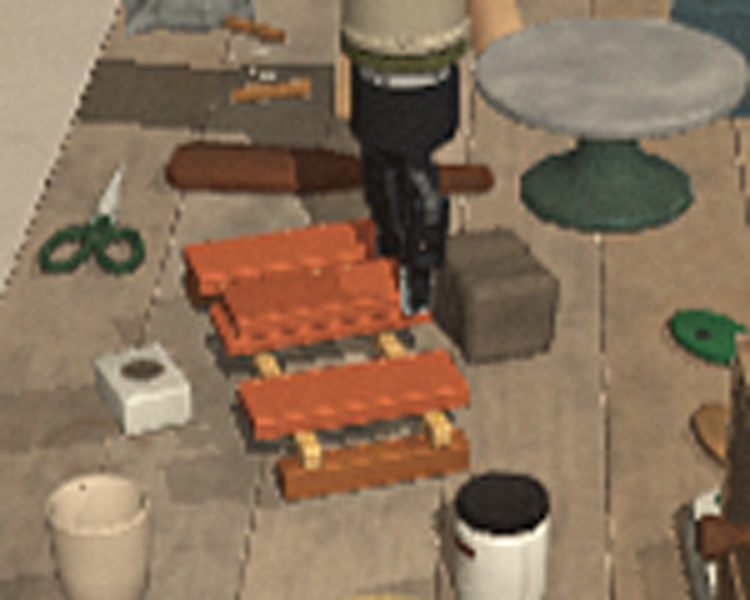

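```bash
python3 -m jog '[[[0,0,-0.005],[0,0,0],0],[[0,0,0],[0,0,0],0]]'; python3 -m jog '[[[0,0,-0.003],[0,0,0],0],[[0,0,0],[0,0,0],0]]'; python3 -m jog '[[[0,0,-0.002],[0,0,0],0],[[0,0,0],[0,0,0],0]]'
```

```text
clock: 20.98
position: [0.5715, 0.3145, 0.0346]
ee_rot: [-0.128, 0.992, 0.0, -0.004]
ft_force: [-0.1, -0.4, -3.3]
grip_width: 0.622
clock: 21.22
position: [0.5716, 0.3145, 0.0315]
ee_rot: [-0.128, 0.992, 0.0, -0.004]
ft_force: [-0.1, -0.4, -4.0]
grip_width: 0.62
clock: 21.48
position: [0.572, 0.3147, 0.0301]
ee_rot: [-0.128, 0.992, 0.001, -0.003]
ft_force: [-2.2, -0.9, -2.2]
grip_width: 0.617
```

```bash
python3 -m jog '[[[0,0,-0.002],[0,0,0],0],[[0,0,0],[0,0,0],0]]';python3 -m jog '[[[0,0,-0.002],[0,0,0],0],[[0,0,0],[0,0,0],0]]'; python3 - <<'E'
from h import *
for n in('side','top'):
    p,d=cams.camera(n);np.save(n+'22.npy',d);cv2.imwrite(f'pics/{n}22full.png',p[:,:,::-1])
    cv2.imwrite(f'pics/{n}22.png',cv2.resize(p[80:200,190:340] if n=='side' else p[145:245,115:235],None,fx=5,fy=5,interpolation=cv2.INTER_CUBIC)[:,:,::-1])
E
python3 t.py 22 .068
```

```text
clock: 21.72
position: [0.5723, 0.3148, 0.0302]
ee_rot: [-0.128, 0.992, 0.001, -0.003]
ft_force: [-1.3, -0.4, -2.2]
grip_width: 0.621
clock: 21.98
position: [0.5726, 0.3149, 0.0301]
ee_rot: [-0.128, 0.992, 0.002, -0.003]
ft_force: [-2.4, -0.9, -0.2]
grip_width: 0.62
side 365 316 top z 0.065 fit [0.065 0.001 0.023] rackframe rect(mm) [-3.3 -2.9] [ 65.6 130.5] 89.5 y5-95 [-0.034  0.024] x [-0.066  0.057]
  lower 0 
top 472 257 top z 0.0674 fit [ 0.068 -0.     0.   ] rackframe rect(mm) [ -6.4 -53.6] [119.9 123.2] 85.4 y5-95 [-0.031  0.001] x [-0.063  0.057]
  lower 165 [-0.078  0.069]
```

View pics/side22.png

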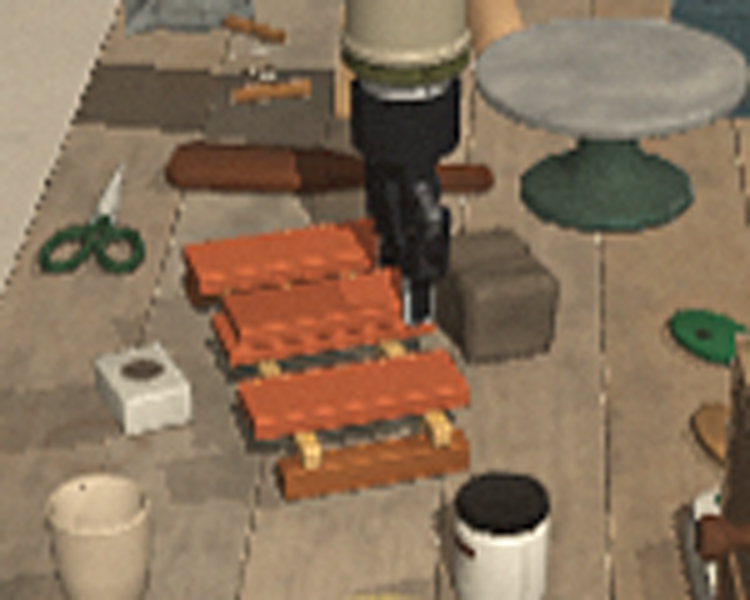

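```bash
python3 -m jog '[[[0,0,0],[0,0,0],70],[[0,0,0],[0,0,0],80],[[0,0,0],[0,0,0],90],[[0,0,0],[0,0,0],90]]'; python3 -m jog '[[[0,0,0.01],[0,0,0],90],[[0,0,0.03],[0,0,0],90],[[0,0,0.05],[0,0,0],90],[[-0.02,-0.03,0.05],[0,0,0],90],[[-0.04,-0.04,0.02],[0,0,0],90]]'; python3 -m jog '[[[-0.02,-0.055,0.02],[0,0,0],90],[[-0.01,-0.06,0],[0,0,0],90],[[0,-0.06,0],[0,0,0],90],[[0,-0.06,0],[0,0,0],90],[[0,0,0],[0,0,0],90]]'; python3 - <<'E'
from h import *
for n in('side','top'):
    p,d=cams.camera(n);np.save(n+'23.npy',d);cv2.imwrite(f'pics/{n}23full.png',p[:,:,::-1])
    cv2.imwrite(f'pics/{n}23.png',cv2.resize(p[80:200,190:340] if n=='side' else p[145:245,115:235],None,fx=5,fy=5,interpolation=cv2.INTER_CUBIC)[:,:,::-1])
E
python3 t.py 23 .068
```

```text
clock: 22.58
position: [0.5735, 0.3153, 0.0296]
ee_rot: [-0.128, 0.992, 0.002, -0.002]
ft_force: [0.7, 1.2, -0.1]
grip_width: 0.898
clock: 23.2
position: [0.5125, 0.2454, 0.1944]
ee_rot: [-0.129, 0.992, 0.001, -0.002]
ft_force: [0.5, 0.1, 2.0]
grip_width: 0.9
clock: 23.82
position: [0.4804, 0.0014, 0.2213]
ee_rot: [-0.128, 0.992, 0.005, 0.003]
ft_force: [-0.4, 0.5, 0.3]
grip_width: 0.9
side 343 304 top z 0.0645 fit [ 0.065 -0.005  0.034] rackframe rect(mm) [ -3.8 -34.3] [132.8 136.5] 80.5 y5-95 [-0.034  0.022] x [-0.064  0.065]
  lower 0 
top 890 492 top z 0.0676 fit [ 0.068 -0.002 -0.004] rackframe rect(mm) [ 6.1 -1.6] [236.4 134.5] 76.1 y5-95 [-0.03   0.025] x [-0.06   0.069]
  lower 285 [-0.072  0.072]
```

View pics/side23.png

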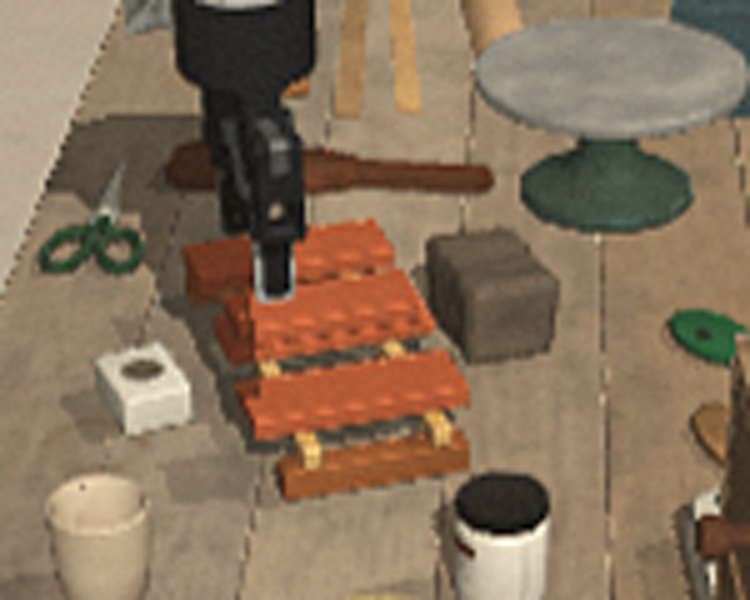

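View pics/top23.png

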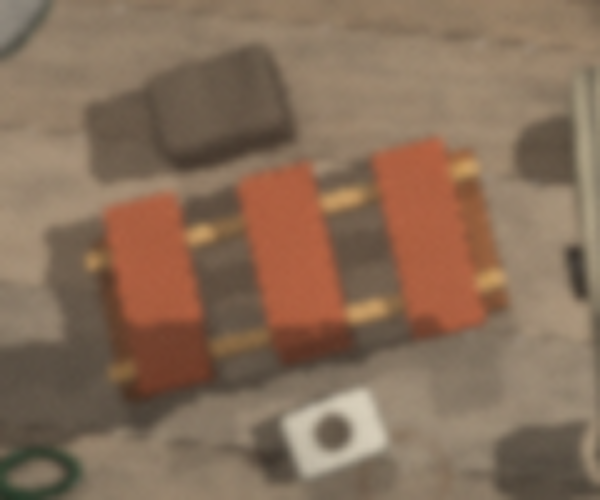

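```bash
python3 -m jog '[[[0,0,0],[0,0,0],90],[[0,0,0],[0,0,0],90]]'; python3 - <<'E'
from workcell import manip
print(manip.hand_in())
E
```

```text
clock: 24.18
position: [0.4806, 0.0087, 0.221]
ee_rot: [-0.133, 0.991, 0.005, 0.002]
ft_force: [0.3, 0.1, -0.2]
grip_width: 0.899
the job is handed in; nothing more can be done
None
```

The job is handed in at about 24 s: the tile is on the drying rack and the jar is upright on the bench. The hand-in gives no verdict, so the results below are my own measurements.

- **Jar:** I stood it at about x = 0.63, y = 0.03 m, and it looks upright in the later pictures. The first grasp attempt closed on top of the lid. The reported TCP lay about 35 mm ahead of where the cameras showed the gripper, along the tool axis. I corrected for that from then on.
- **Tipping:** pressing the low end tipped the tile to about 0.47 rad, and it stayed there. The press reached about 11 N up and 8 N sideways when the tile met the nest floor, more than the 2 N expected before that.
- **Placing:** I gripped the raised end, levelled the tile, lowered it onto the rails in steps of 5 mm or less at the end, and let go.

**Last checks on the tile:**
- **Level and height:** the top camera shows it level to about 0.005 rad with its top at 68 mm. That means it is resting on both rails.
- **Position:** it is within about 5 mm of mid-rack in both directions and lined up with the rack.
- **Neighbours:** there is about 45 mm clear on each side, and the two drying tiles look undisturbed.

**Where readings disagreed:** the side camera read the tile's top about 3 mm lower than the top camera. It also showed a false sideways slope of about 0.03 rad, because it sees the tile's side faces. I took the top camera's values. I checked the other things on the bench only by eye, and saw none shifted. The last pictures after release did not cover the glazed cup.

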